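# Pack a mould stand's gap snug, latch its keeper and set the cooling air

### The arm

A 6-joint arm with a two-finger parallel gripper is mounted at the origin on the work surface. World frame = base frame: x ahead of the robot, y to its left, z up, the work surface at z = 0. Lengths are in m, angles in rad, forces in N, time in s.
With the tool pointing down it reaches from about 0.35 to 0.725 m from the base axis. Payload 4.3 kg.
Tool frame: the origin (TCP) lies midway between the tips of the shut fingers; the grasp point (between the pads) lies 19 mm behind it; z points along the fingers, y is the line along which they close (so a half turn about z gives the same grasp; the last joint's range is limited). The gripper opens to 85 mm and grips with 20 to 120 N. Pads are 22 mm wide; open, the fingers measure 114 mm over their backs; the gripper's body (76 mm by 85 mm) begins 54 mm behind the grasp point. The pads swing forward as they close: fully open they stand 13 mm farther back than shut.
Start: joints at [-1.376, 0.377, 0.081, 1.274, 0, 1.46], TCP at [0.173, -0.549, 0.231] pointing down, gripper open.
Joint ranges: [-2.72, 2.72], [-0.84, 1.66], [-1.02, 1.22], [-1.77, 2.12], [-1.37, 1.28], [-3.14, 3.14]. Speed limits (rad/s): [2.57, 2.57, 3.14, 3.14, 3.14, 3.14].

### API

Orientations are given as a rotation vector (axis times angle).
In Python, from cell import get_state, camera, camera_model, sign_off gives the robot as it stands. The module is installed in compiled form; this text tells all that it offers.
- The arm moves only by the tool arm_command, never from a script. Its argument "increments" is a list of rows, each a list of 5 numbers: the opening, from 0 (shut) to 1 (fully open), then the shift along the tool's x, y, z in m, then the turn about the tool's z in degrees. A call has exactly 5 rows; each row is the pose to reach, as a shift and turn from the pose commanded when the call began, along the tool's axes at that moment; what a row does not reach only later rows make up. A row lasts 1/12 s, in which the tool goes at most 41.7 mm and 7.16 degrees, less where a joint would pass 70% of its speed; a pose out of reach is approached as far as the arm can. A call with a gripper value outside its range is refused whole. The fingers move at their own pace and stop on an object; the grip force is fixed at half the most. Time passes only in rows, so rows that repeat a pose let the fingers close, or fill a call up. It gives the time, the measured TCP pose, the force, the opening and the grip force at its end, in the units of the state.
- get_state(): the state, without advancing time (a new reading comes with each control period).
- camera(name): name is "scene" or "top"; returns the picture (480x640x3 uint8, red, green, blue); there is no depth.
- camera_model(name): a dict with "vertical_fov" (degrees; the focal length in pixels is half the picture's height over the tangent of half this angle, whatever the lens; pixels are square), "cx", "cy" (the principal point, pixels), "position" and "attitude" of the camera in the world. Camera axes: x right, y down, z forward; pixel columns grow to the right and rows downward; lengths in m; the calibration is good to about 2 mm. A picture is of the moment at which its call begins. camera_model takes no time and is no camera call.
- sign_off(): hands the job in; it is judged then, once.
The state is a dict: "time_s": time; "joints": joint angles; "dq": joint speeds; "joint_efforts": joint torques, N m; "eef_pos": TCP position; "orientation": TCP orientation; "wrist_force": force on the tool from outside, world axes, zero at the start; "torque": the same for the moment, N m; "grip_width": opening from 0.0 (shut) to 1.0 (fully open); "finger_force": force on a finger pad.
Only numpy, scipy, OpenCV 4.12 (cv2) and the standard library are available. Lean on these libraries where they do the work, as an engineer would, in place of code of your own. Each camera call takes 0.05 s, during which the arm holds its last target. There are 200 camera calls.

### The job

Set up the glass-mould stand for the next piece: lay spacer plates from the bench on those already in its gap, each pushed flat and fully home against the back stop, until one drags in snugly and just lifts the floating jaw; leave the spare plates lying flat on the bench. Then press the orange keeper strap down over the tails of the plates until it clicks shut and stays. Last, turn the unmarked cooling-air knob anticlockwise to its end stop and from there set it three clicks clockwise; leave the bottle, the glass piece and the wooden block alone.

Things in the scene. Friction and masses are not known exactly. Their poses are not given: they have to be found in the camera images.
- stand: blue steel mould stand, fixed. Origin at bench level under the mouth of the gap; +x is the way plates slide in, y across, z up. Bed for the plates: 24 mm above the bench, 24 mm wide, x = -45 to 55 mm, so the plates overhang it and can be gripped at their sides from above. Back stop face at x = 55 mm. Cheeks 42 mm apart guide the plates from x = 6 mm inwards; their tops are 58 mm above the bench.
- gap_home (a point): point on the bed, 24 mm above the bench, in the middle of the stand (x = 0, y = 0): a plate fully home has its centre straight above this point and its long axis along the stand's x, with a 55 mm tail sticking out of the gap towards the robot (x = -55 to 0).
- latch_post (a point): top of the latch post, 88 mm above the bench, in the stand's frame at x = -59, y = -72 mm; 20 x 16 mm across. The hinge post opposite is 24 x 18 mm, centred at x = -59, y = 98 mm, 72 mm high. Plates pass between them.
- jaw_lip (a point): middle of the underside of the black floating jaw, 20 mm inside the mouth, where its lead-in ends: about 62 mm above the bench at rest (varies by 1 mm). The lead-in slopes up 6 mm over the 20 mm out to the mouth. The jaw overhangs the gap from x = -2 mm inwards, its top 86 mm above the bench (96 with a steel disc); guide rods at x = 83 mm rise to 114 mm.
- jaw (a joint): height of the floating jaw above rest, m: 0 = on its own stop (gap not full), at most 0.006. It weighs 0.6 kg, is polished and lifts freely. The plate that makes the gap snug drags as it slides under the lead-in (pushing takes some 4 to 12 N, the earlier plates next to nothing) and leaves it lifted by 1 to 3 mm; no more plates can enter then.
- strap (a joint): hinge angle of the orange keeper strap, rad: 0 = shut, level across the plates' tails; 1.57 upright; at most 2.3. Starts open, leaning away from the gap. A stiff hinge (0.1 N m) keeps it where it is left. In the last 0.11 rad its brass nose snaps under a sprung pawl (5 to 10 N at strap_press), which then holds it shut. Pinched across its width it can be lifted again.
- strap_hinge (a point): point on the strap's hinge axis (the stand's x direction), 71 mm above the bench, in the stand's frame at x = -59, y = 90 mm. Shut, the strap points from here to the stand's -y; it is 24 mm wide, 8 mm thick, 146 mm long, its top 75 mm above the bench. A lip 14 mm deep under it comes down just in front of the plates' tails: plates over 5 mm short of home hold it up.
- strap_press (a point): middle of the strap's outer face (the upper face when shut), 110 mm from the hinge axis: where to press it.
- selector: grey cooling-air selector box, 95 x 95 x 55 mm high, fixed to the bench; origin under its centre.
- dial_grip (a point): centre of the grip bar of the black unmarked knob on top of the selector, 77 mm above the bench. The bar is 44 mm long along this point's x axis, 14 mm thick along its y axis, 26 mm high (64 to 90 mm above the bench). The knob turns about the vertical through this point.
- dial (a joint): angle of the selector knob, rad, growing clockwise seen from above: 0 = anticlockwise end stop, itself a detent; detents every 0.419 rad (24 degrees) up to 2.513 (sixth click, the other end stop). Turning over a click takes about 0.1 N m.
- plate1_c (a point): centre of a bare aluminium-coloured spacer plate, 110 (its x axis) x 36 (y) x 8 mm (z), 0.2 kg, alike either way round; may already lie in the gap of the stand at the start (one or two of these three are absent).
- plate2_c (a point): centre of a bare aluminium-coloured spacer plate, 110 (its x axis) x 36 (y) x 8 mm (z), 0.2 kg, alike either way round; may already lie in the gap of the stand at the start (one or two of these three are absent).
- plate3_c (a point): centre of a bare aluminium-coloured spacer plate, 110 (its x axis) x 36 (y) x 8 mm (z), 0.2 kg, alike either way round; may already lie in the gap of the stand at the start (one or two of these three are absent).
- plate4_c (a point): centre of a bare aluminium-coloured spacer plate, 110 (its x axis) x 36 (y) x 8 mm (z), 0.2 kg, alike either way round; starts lying flat on the bench.
- plate5_c (a point): centre of a bare aluminium-coloured spacer plate, 110 (its x axis) x 36 (y) x 8 mm (z), 0.2 kg, alike either way round; starts lying flat on the bench.
- plate6_c (a point): centre of a bare aluminium-coloured spacer plate, 110 (its x axis) x 36 (y) x 8 mm (z), 0.2 kg, alike either way round; starts lying flat on the bench.
- plate7_c (a point): centre of a bare aluminium-coloured spacer plate, 110 (its x axis) x 36 (y) x 8 mm (z), 0.2 kg, alike either way round; starts lying flat on the bench.
- plate8_c (a point): centre of a bare aluminium-coloured spacer plate, 110 (its x axis) x 36 (y) x 8 mm (z), 0.2 kg, alike either way round; starts lying flat on the bench.
- water: bystander: clear water bottle with a red cap, 64 mm across, 190 mm high; origin under its centre.
- bowl_piece: bystander: amber glass piece, 84 mm across, 85 mm high; origin under its centre.
- block: bystander: dark wooden block, 70 x 50 x 45 mm; origin under its centre.
Mind the look-alikes: they are no part of the job. What is shaped like the part that bears plate7_c but pink or purple is not meant.

How it is judged:
By the outcome, as a careful person would: the job done as asked, in the order asked, and still so for the second after the job is handed in, with the robot touching nothing.
Of plate1, plate2, plate3 only 1 to 2 are there at a start; the rules pass over those that are not, and their reading is None.
At some moment in a run one of plate4, plate5, plate6, plate7, plate8 may be knocked a few centimetres aside while the robot is not near it.
It also fails if it takes over 210 s, if anything falls off the work surface, if the arm or the gripper's body presses on something with over 40 N, if the wrist force passes 120 N, or if a joint passes its speed limit or range.

## Working session

There is one attempt and no reset: what is moved stays moved. The work goes in short steps, Python scripts to look and compute and a tool call to move; the robot and the scene stay as the last step left them, time stands still between calls to the robot, and variables do not carry over. Pictures are saved under pics/ and viewed, at most 16 in all, crops included, and the job is handed in when it is done.

Besides the shell and the picture viewer there is one more tool, called after "Request:" by a JSON object that holds its "op" and its "data". arm_command: Moves the arm, as the interface text tells. Its arguments: {"type":"object","properties":{"increments":{"type":"array","items":{"type":"array","items":{"type":"number"}}}},"required":["increments"]}

```bash
ls; mkdir -p pics
python3 - <<'E'
from cell import *
import cv2,numpy as np
print(get_state())
for n in("scene","top"):
    print(camera_model(n)); cv2.imwrite(f"pics/{n}0.png",camera(n)[:,:,::-1])
E
```

```text
pics
{'time_s': 0.0, 'joints': array([-1.37630293e+00,  3.78099817e-01,  7.96093373e-02,  1.27438914e+00,
       -1.22357561e-05,  1.46050800e+00]), 'dq': array([ 0.00010035, -0.00028901, -0.00038805,  0.00053748, -0.00014551,
        0.00262315]), 'joint_efforts': array([ 7.44842928e-04, -4.63610029e+01,  2.69873160e+01,  2.09291268e-02,
       -2.30080896e-04, -1.06133001e-05]), 'eef_pos': array([ 0.17242879, -0.54784412,  0.23033348]), 'orientation': array([-3.10312780e+00, -4.76583292e-01,  1.56836009e-04]), 'wrist_force': array([-0.63989149,  0.47142933,  0.222458  ]), 'torque': array([-0.0063672 ,  0.03863575, -0.00208115]), 'finger_force': 0.0, 'grip_width': 0.9997773099028073}
{'vertical_fov': 45.683886294788294, 'cx': 316.3111100053092, 'cy': 219.37449169855546, 'position': array([1.14502082, 0.97645077, 1.01388803]), 'attitude': array([-0.69106981, -2.5701655 ,  1.22927718])}
{'vertical_fov': 47.26978862873246, 'cx': 313.7088780399936, 'cy': 244.17940937484698, 'position': array([ 0.45510059, -0.03919682,  1.3355803 ]), 'attitude': array([-2.17304188,  2.13013756, -0.10426888])}
```

View pics/scene0.png

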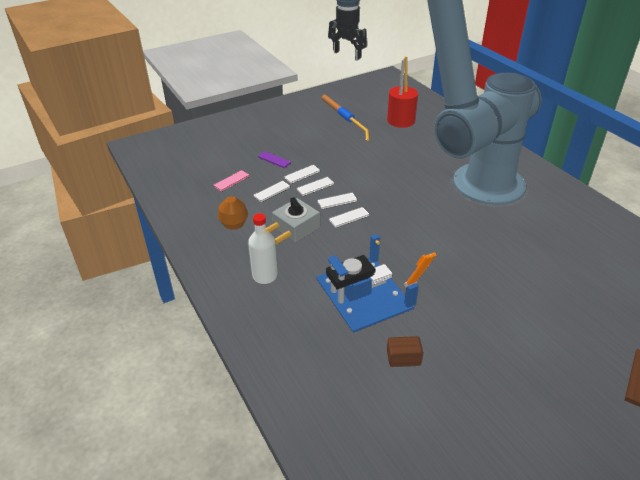

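View pics/top0.png

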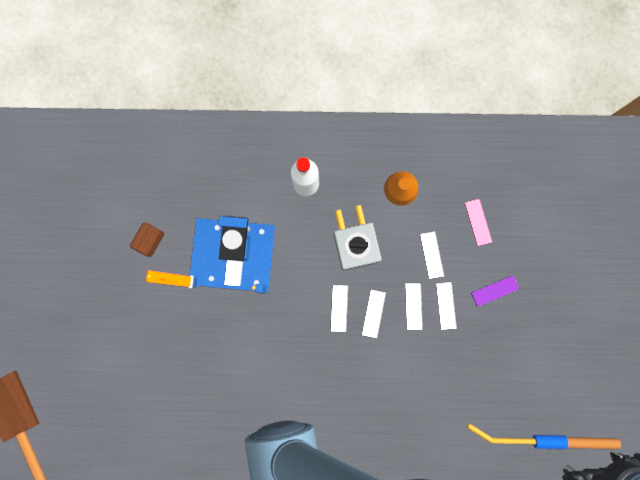

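```bash
cat > h.py <<'E'
from cell import *
import cv2,numpy as np
from scipy.spatial.transform import Rotation as R
def K(m):
    f=240/np.tan(np.radians(m["vertical_fov"])/2); return f
def ray(n,px,z):
    m=camera_model(n);f=K(m);px=np.atleast_2d(px).astype(float)
    d=np.c_[(px-[m["cx"],m["cy"]])/f,np.ones(len(px))]@R.from_rotvec(m["attitude"]).as_matrix().T
    p=m["position"];return p+d*((z-p[2])/d[:,2])[:,None]
def proj(n,P):
    m=camera_model(n);q=(np.atleast_2d(P)-m["position"])@R.from_rotvec(m["attitude"]).as_matrix()
    return q[:,:2]/q[:,2:]*K(m)+[m["cx"],m["cy"]]
def rects(mask,n,z,amin=100):
    out=[]
    for c in cv2.findContours(mask.astype(np.uint8),cv2.RETR_EXTERNAL,cv2.CHAIN_APPROX_NONE)[0]:
        if cv2.contourArea(c)<amin: continue
        p=ray(n,c[:,0],z)[:,:2]
        (cx,cy),(w,h),a=cv2.minAreaRect((p*1000).astype(np.float32))
        if w<h: w,h,a=h,w,a+90
        out.append((np.array([cx,cy])/1000,w,h,(a+90)%180-90,c[:,0].mean(0)))
    return out
def snap(n,name=None,box=None,s=1):
    im=camera(n)
    if name:
        j=im[:,:,::-1]
        if box: j=j[box[1]:box[3],box[0]:box[2]]
        cv2.imwrite(f"pics/{name}.png",cv2.resize(j,None,fx=s,fy=s,interpolation=cv2.INTER_CUBIC))
    return im
def hsv(im): return cv2.cvtColor(im,cv2.COLOR_RGB2HSV)
E
python3 - <<'E'
from h import *
im=cv2.imread("pics/top0.png")[:,:,::-1].copy();H=hsv(im)
white=(H[...,1]<40)&(H[...,2]>200);white[:150]=0
print("white z=.008")
for r in rects(white,"top",.008): print(np.round(r[0],4),*[round(x,1) for x in r[1:4]],r[4].round())
blue=(H[...,0]>100)&(H[...,0]<120)&(H[...,1]>150);blue[400:]=0
print("blue base")
for r in rects(blue,"top",.006,1000): print(np.round(r[0],4),*[round(x,1) for x in r[1:4]],r[4].round())
org=(H[...,0]>8)&(H[...,0]<22)&(H[...,1]>220)&(H[...,2]>180)
print("orange")
for r in rects(org,"top",.07,60): print(np.round(r[0],4),*[round(x,1) for x in r[1:4]],r[4].round())
g=(H[...,1]<30)&(H[...,2]>120)&(H[...,2]<200);g[:200]=0
print("grey")
for r in rects(g,"top",.055,200): print(np.round(r[0],4),*[round(x,1) for x in r[1:4]],r[4].round())
def crop(n,b,s,o):
    j=cv2.imread(f"pics/{n}0.png")[b[1]:b[3],b[0]:b[2]]
    return cv2.resize(j,None,fx=s,fy=s,interpolation=cv2.INTER_CUBIC)
a=crop("scene",(310,225,450,335),5,0);cv2.imwrite("pics/c1.png",a)
b=crop("top",(140,200,290,300),5,0);cv2.imwrite("pics/c2.png",b)
E
```

```text
white z=.008
[ 0.4465 -0.1576] 111.3 37.1 -10.8 [373. 313.]
[ 0.4576 -0.0747] 111.3 37.1 -1.8 [339. 308.]
[ 0.4663 -0.253 ] 110.1 37.0 2.1 [413. 306.]
[ 0.4691 -0.3305] 111.3 36.8 5.9 [446. 306.]
[0.5373 0.1837] 60.7 38.8 -4.1 [233. 273.]
[ 0.5909 -0.2971] 111.6 36.9 11.3 [432. 255.]
[0.6198 0.1894] 44.6 44.2 2.1 [232. 239.]
[ 0.6103 -0.118 ] 93.9 93.2 -76.1 [358. 245.]
[ 0.7796 -0.0025] 69.6 50.3 -26.1 [311. 177.]
blue base
[0.5859 0.1892] 194.1 177.8 86.0 [232. 254.]
orange
[ 0.7475 -0.2373] 55.7 28.8 19.1 [410. 184.]
grey
[0.103  0.6529] 94.7 75.2 5.1 [ 12. 461.]
[ 0.3907 -0.0204] 1516.9 640.6 -89.0 [329. 332.]
```

View pics/c1.png

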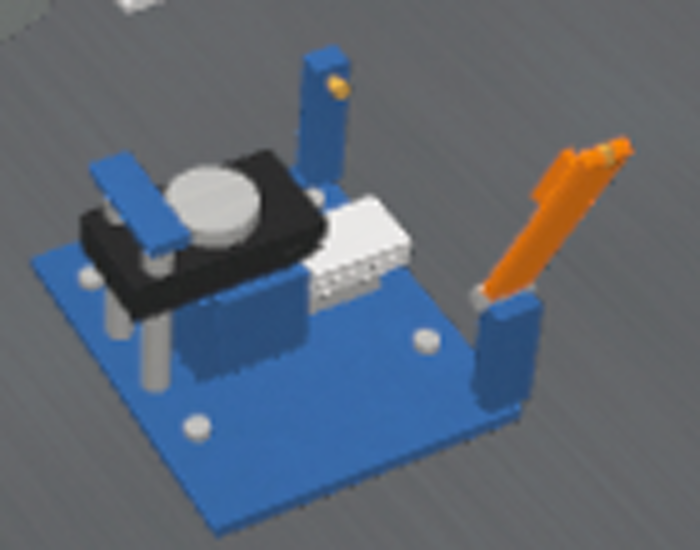

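View pics/c2.png

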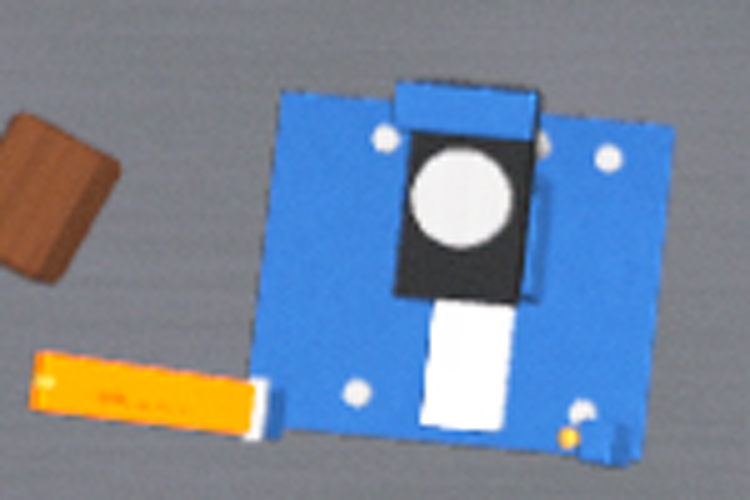

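```bash
cat >> h.py <<'E'
def tri(a,b):  # scene px, top px
    o=[];d=[]
    for n,p in(("scene",a),("top",b)):
        c=camera_model(n)["position"];q=ray(n,p,0)[0]-c;o.append(c);d.append(q/np.linalg.norm(q))
    A=np.c_[d[0],-d[1]];s=np.linalg.lstsq(A,o[1]-o[0],rcond=None)[0]
    P=o[0]+s[0]*d[0];Q=o[1]+s[1]*d[1];return (P+Q)/2,np.linalg.norm(P-Q)
def yaw():
    s=get_state();x=R.from_rotvec(s["orientation"]).as_matrix()[:,0];return np.degrees(np.arctan2(x[1],x[0]))
def go(x,y,z,yw):
    s=get_state();M=R.from_rotvec(s["orientation"]).as_matrix();d=M.T@(np.array([x,y,z])-s["eef_pos"])
    t=-((yw-yaw()+180)%360-180);print("shift mm",np.round(d*1000,1),"turn",round(t,1),"yaw now",round(yaw(),1))
def stt():
    s=get_state();print("t",round(s["time_s"],2),"p",np.round(s["eef_pos"]*1000,1),"yaw",round(yaw(),1),"F",np.round(s["wrist_force"],1),"T",np.round(s["torque"],2),"g",round(s["grip_width"],3),"ff",round(s["finger_force"],1))
E
python3 - <<'E'
from h import *
c1=lambda u,v:(310+u/5,225+v/5)
c2=lambda u,v:(140+u/5,200+v/5)
for n,a,b in [("tail y-",c1(375,197),c2(503,430)),("tail y+",c1(410,243),c2(421,424)),("latch top front? ",c1(327,54),c2(605,440)),
 ("disc",c1(212,195),c2(461,198)),("strap tip",c1(612,148),c2(38,380)),("hinge post top",c1(511,302),c2(272,407))]:
    p,e=tri(a,b);print(n,np.round(p*1000,1),"gap",round(e*1000,1))
im=cv2.imread("pics/top0.png")[:,:,::-1].copy();H=hsv(im)
k=(H[...,2]<45);m=np.zeros_like(k);m[215:275,330:390]=1
for r in rects(k&m,"top",.09,20): print("knob",np.round(r[0],4),*[round(x,1) for x in r[1:4]],r[4].round())
j=cv2.imread("pics/top0.png");
cv2.imwrite("pics/c3.png",np.vstack([cv2.resize(j[205:285,320:400],(600,600),interpolation=2)[60:540],]))
# expected stand pts
th=np.radians(-4);O=ray("top",[c2(503,430),c2(421,424)],.04)[:,:2].mean(0)+.055*np.array([np.cos(th),np.sin(th)]);print("O~",O)
E
```

```text
tail y- [501.7 162.   34.8] gap 6.8
tail y+ [505.2 199.7  36.6] gap 2.9
latch top front?  [496.2 107.4  85.5] gap 6.6
disc [605.8 174.7  96.9] gap 3.8
strap tip [512.3 329.8 205.5] gap 6.1
hinge post top [506.5 269.3  58. ] gap 13.9
O~ [0.56011269 0.174862  ]
```

View pics/c3.png

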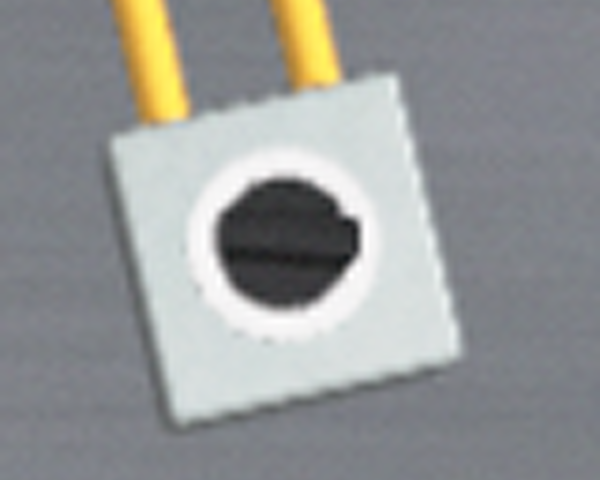

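Top view: five white plates on the bench, at px (340,308), (374,314), (414,306), (447,305) and (432,255). The pink (478,222) and purple (495,291) ones are the look-alikes, so I leave those. The tail in the gap triangulates to about 36–40 mm, which suggests two plates are already in. The knob is at (358,245), with its bar nearly across the picture.

```bash
python3 -c "
from h import *
stt();go(.4296,-.0738,.2,178.2)"
```

```text
t 0.1 p [ 172.4 -547.9  230.5] yaw 17.5 F [0.4 0.9 0. ] T [-0.    0.01  0.02] g 0.999 ff 0.0
shift mm [ 387.6 -375.    31.2] turn -160.7 yaw now 17.5
```

Request:
{"op": "arm_command", "data": {"increments": [[1,0.026,-0.025,0,-6.4],[1,0.052,-0.05,0,-12.8],[1,0.078,-0.075,0,-19.2],[1,0.104,-0.1,0,-25.6],[1,0.13,-0.125,0,-32]]}}

```text
time_s: 0.52
eef_pos: [0.2593, -0.3884, 0.2308]
orientation: [-2.849, -1.321, -0.0]
wrist_force: [-0.0, -0.3, -0.2]
grip_width: 0.998
finger_force: 0.0
```

Request:
{"op": "arm_command", "data": {"increments": [[0.8,0.035,-0.007,0,-6.4],[0.8,0.07,-0.015,0,-12.8],[0.8,0.106,-0.022,0,-19.2],[0.7,0.14,-0.03,0,-25.6],[0.6,0.176,-0.037,0,-32]]}}

```text
time_s: 0.93
eef_pos: [0.3453, -0.2306, 0.231]
orientation: [-2.375, -2.055, 0.0]
wrist_force: [0.5, 0.5, 0.0]
grip_width: 0.606
finger_force: 0.0
```

Request:
{"op": "arm_command", "data": {"increments": [[0.6,0.034,0.012,0,-6.4],[0.6,0.068,0.025,0,-12.8],[0.6,0.101,0.037,0,-19.2],[0.6,0.135,0.05,0,-25.6],[0.6,0.169,0.062,0,-32]]}}

```text
time_s: 1.35
eef_pos: [0.432, -0.0728, 0.2311]
orientation: [-1.716, -2.631, 0.0]
wrist_force: [0.7, -0.1, 1.1]
grip_width: 0.601
finger_force: 0.0
```

Request:
{"op": "arm_command", "data": {"increments": [[0.6,0,0,0,-6.4],[0.6,0,0,0,-12.8],[0.6,0,0,0,-19.2],[0.6,0,0,0,-25.6],[0.6,0,0,0,-32]]}}

```text
time_s: 1.77
eef_pos: [0.4314, -0.0742, 0.2309]
orientation: [-0.923, -3.002, 0.0]
wrist_force: [-0.1, -1.1, 0.7]
grip_width: 0.6
finger_force: 0.0
```

Request:
{"op": "arm_command", "data": {"increments": [[0.6,0,0,0,-6.4],[0.6,0,0,0,-12.8],[0.6,0,0,0,-19.2],[0.6,0,0,0,-25.6],[0.6,0,0,0,-32]]}}

```text
time_s: 2.18
eef_pos: [0.4313, -0.0744, 0.2309]
orientation: [-0.061, -3.14, -0.0]
wrist_force: [0.5, -0.8, 0.7]
grip_width: 0.602
finger_force: 0.0
```

```bash
python3 -c "
from h import *
stt();print(get_state()['joints'].round(2));go(.4296,-.0738,.003,178.2)
im=snap('top');H=hsv(im)
w=(H[...,1]<40)&(H[...,2]>200);w[:150]=0
for r in rects(w,'top',.008): print(np.round(r[0],4),*[round(x,1) for x in r[1:4]],r[4].round())"
```

```text
t 2.18 p [431.3 -74.4 230.9] yaw 177.8 F [ 0.5 -0.8  0.7] T [-0.02 -0.01 -0.03] g 0.602 ff 0.0
[-0.32  0.1  -0.28  1.19 -0.   -0.28]
shift mm [  1.5   0.5 227.9] turn -0.4 yaw now 177.8
[ 0.4663 -0.253 ] 110.1 37.0 2.1 [413. 306.]
[ 0.4692 -0.3305] 111.5 36.8 5.9 [446. 306.]
[0.5373 0.1839] 60.7 38.6 -4.3 [233. 273.]
[ 0.5909 -0.2971] 111.6 36.9 11.3 [432. 255.]
[0.6198 0.1894] 44.5 44.2 2.1 [232. 239.]
[ 0.6102 -0.1181] 93.6 93.6 13.8 [358. 245.]
[ 0.7805 -0.0025] 63.7 56.8 -32.7 [310. 177.]
```

Request:
{"op": "arm_command", "data": {"increments": [[0.6,0.001,0,0.04,0],[0.6,0.001,0,0.08,0],[0.6,0.001,0,0.12,0],[0.6,0.001,0,0.16,0],[0.6,0.001,0,0.19,0]]}}

```text
time_s: 2.65
eef_pos: [0.4288, -0.0739, 0.0385]
orientation: [-0.073, -3.138, -0.001]
wrist_force: [-0.1, -0.6, -0.7]
grip_width: 0.603
finger_force: 0.0
```

Request:
{"op": "arm_command", "data": {"increments": [[0.6,0,0,0.012,0],[0.6,0,0,0.022,0],[0.6,0,0,0.03,0],[0.6,0,0,0.035,0],[0.6,0,0,0.037,0]]}}

```text
time_s: 3.07
eef_pos: [0.4305, -0.0745, 0.0038]
orientation: [-0.071, -3.14, -0.0]
wrist_force: [1.0, -0.4, -0.1]
grip_width: 0.601
finger_force: 0.0
```

Request:
{"op": "arm_command", "data": {"increments": [[0.5,0,0,0,0],[0.35,0,0,0,0],[0.2,0,0,0,0],[0.2,0,0,0,0],[0.2,0,0,0,0]]}}

```text
time_s: 3.48
eef_pos: [0.4312, -0.0746, 0.0052]
orientation: [0.07, 3.14, -0.0]
wrist_force: [-2.1, -0.0, 6.4]
grip_width: 0.382
finger_force: 59.4
```

Request:
{"op": "arm_command", "data": {"increments": [[0.2,0,0,0,0],[0.2,0,0,-0.01,0],[0.2,0,0,-0.02,0],[0.2,0,0,-0.06,0],[0.2,0,0,-0.1,0]]}}

```text
time_s: 3.9
eef_pos: [0.4283, -0.0738, 0.1041]
orientation: [-0.07, -3.136, -0.002]
wrist_force: [2.1, -0.3, -2.3]
grip_width: 0.378
finger_force: 60.2
```

```bash
python3 -c "
from h import *
stt();go(.56-.09,.1749+.006,.16,176)"
```

```text
t 3.9 p [428.3 -73.8 104.1] yaw 177.4 F [ 2.1 -0.3 -2.3] T [-0.03 -0.06 -0.02] g 0.378 ff 60.2
shift mm [-30.  256.4 -55.8] turn 1.4 yaw now 177.4
```

Request:
{"op": "arm_command", "data": {"increments": [[0.2,0,0.01,-0.03,0],[0.2,-0.01,0.04,-0.056,0.4],[0.2,-0.02,0.08,-0.056,0.8],[0.2,-0.03,0.12,-0.056,1.2],[0.2,-0.03,0.16,-0.056,1.4]]}}

```text
time_s: 4.32
eef_pos: [0.4705, 0.0855, 0.1617]
orientation: [0.111, 3.135, 0.0]
wrist_force: [0.8, 0.5, -1.7]
grip_width: 0.376
finger_force: 60.2
```

Request:
{"op": "arm_command", "data": {"increments": [[0.2,0,0.03,0,0],[0.2,0,0.06,0,0],[0.2,0,0.085,0,0],[0.2,0,0.095,0,0],[0.2,0,0.096,0,0]]}}

```text
time_s: 4.73
eef_pos: [0.4743, 0.1815, 0.1603]
orientation: [0.103, 3.14, 0.0]
wrist_force: [-0.1, 0.2, -1.2]
grip_width: 0.377
finger_force: 60.2
```

```bash
python3 -c "
from h import *
stt();go(.4719,.1811,.053,176)
snap('top','t1',(180,180,340,300),5)"
```

```text
t 4.73 p [474.3 181.5 160.3] yaw 176.2 F [-0.1  0.2 -1.2] T [0.05 0.02 0.02] g 0.377 ff 60.2
shift mm [  2.4  -0.5 107.3] turn 0.2 yaw now 176.2
```

View pics/t1.png

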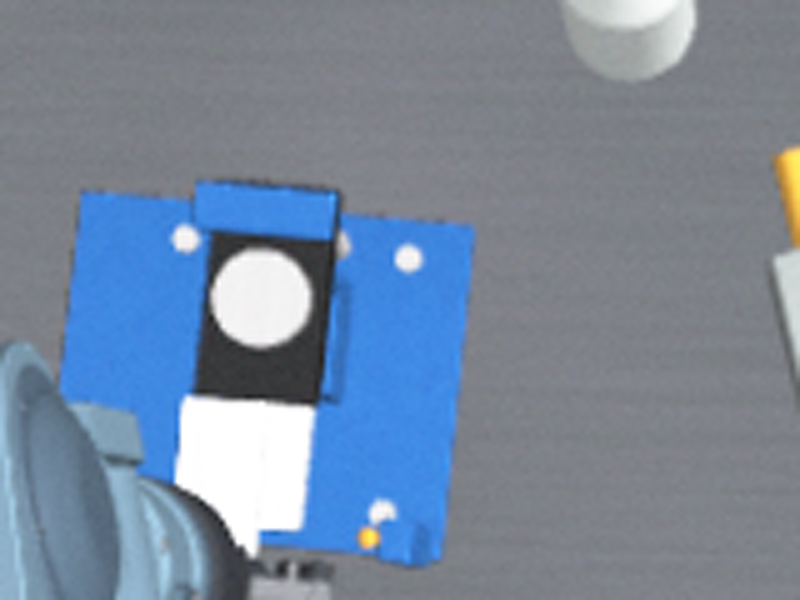

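Request:
{"op": "arm_command", "data": {"increments": [[0.2,0.002,0,0.035,0.2],[0.2,0.002,0,0.07,0.2],[0.2,0.002,0,0.09,0.2],[0.2,0.002,0,0.1,0.2],[0.2,0.002,0,0.104,0.2]]}}

```text
time_s: 5.2
eef_pos: [0.4708, 0.1781, 0.0546]
orientation: [-0.116, -3.136, 0.003]
wrist_force: [1.2, 0.3, -1.7]
grip_width: 0.382
finger_force: 60.2
```

Request:
{"op": "arm_command", "data": {"increments": [[0.2,0,0,0.0025,0],[0.2,0,0,0.005,0],[0.2,0,0,0.007,0],[0.2,0,0,0.0085,0],[0.2,0,0,0.01,0]]}}

```text
time_s: 5.62
eef_pos: [0.4733, 0.1801, 0.0471]
orientation: [0.113, 3.138, 0.001]
wrist_force: [0.2, 0.1, -1.6]
grip_width: 0.379
finger_force: 60.2
```

```bash
python3 -c "
from h import *
stt()"
```

```text
t 5.62 p [473.3 180.1  47.1] yaw 175.9 F [ 0.2  0.1 -1.6] T [ 0.04  0.02 -0.01] g 0.379 ff 60.2
```

Request:
{"op": "arm_command", "data": {"increments": [[0.2,0,0,0.0005,0],[0.2,0,0,0.001,0],[0.2,0,0,0.0015,0],[0.2,0,0,0.002,0],[0.2,0,0,0.0025,0]]}}

```text
time_s: 6.03
eef_pos: [0.4726, 0.1801, 0.0441]
orientation: [0.113, 3.139, 0.0]
wrist_force: [-1.7, -0.2, 2.3]
grip_width: 0.382
finger_force: 61.2
```

Request:
{"op": "arm_command", "data": {"increments": [[0.2,0,0,0.0005,0],[0.2,0,0,0.001,0],[0.2,0,0,0.0015,0],[0.2,0,0,0.002,0],[0.2,0,0,0.0025,0]]}}

```text
time_s: 6.45
eef_pos: [0.4722, 0.1801, 0.0418]
orientation: [0.113, 3.14, 0.001]
wrist_force: [-3.9, 0.5, 7.5]
grip_width: 0.379
finger_force: 60.2
```

Request:
{"op": "arm_command", "data": {"increments": [[0.2,0,0.0005,-0.002,0],[0.2,-0.012,0.0005,-0.002,0],[0.2,-0.024,0.001,-0.002,0],[0.2,-0.036,0.001,-0.002,0],[0.2,-0.048,0.001,-0.002,0]]}}

```text
time_s: 6.87
eef_pos: [0.5154, 0.1782, 0.0449]
orientation: [-0.111, -3.131, -0.003]
wrist_force: [-14.2, 0.4, 25.1]
grip_width: 0.379
finger_force: 66.5
```

Request:
{"op": "arm_command", "data": {"increments": [[0.2,-0.003,0,0,0],[0.2,-0.005,0,0,0],[0.2,-0.007,0,0,0],[0.2,-0.009,0,0,0],[0.2,-0.011,0,0,0]]}}

```text
time_s: 7.28
eef_pos: [0.5283, 0.1774, 0.045]
orientation: [-0.112, -3.135, -0.002]
wrist_force: [-13.4, 0.7, 23.6]
grip_width: 0.378
finger_force: 65.7
```

```bash
python3 -c "
from h import *
stt()"
```

```text
t 7.28 p [528.3 177.4  45. ] yaw 175.9 F [-13.4   0.7  23.6] T [ 0.16  2.66 -0.03] g 0.378 ff 65.7
```

Request:
{"op": "arm_command", "data": {"increments": [[0.2,0,0,-0.001,0],[0.3,0,0,-0.002,0],[0.5,0,0,-0.002,0],[0.55,0,0,-0.002,0],[0.55,0,0,-0.002,0]]}}

```text
time_s: 7.7
eef_pos: [0.5316, 0.1765, 0.045]
orientation: [0.114, 3.139, -0.001]
wrist_force: [-0.8, 0.3, 0.0]
grip_width: 0.55
finger_force: 0.0
```

```bash
python3 -c "
from h import *
stt()"
```

```text
t 7.7 p [531.6 176.5  45. ] yaw 175.8 F [-0.8  0.3  0. ] T [ 0.03 -0.02 -0.03] g 0.55 ff 0.0
```

Request:
{"op": "arm_command", "data": {"increments": [[0.4,0,0,0,0],[0.2,0,0,0,0],[0.2,0,0,0,0],[0.2,0,0,0,0],[0.2,0,0,0,0]]}}

```text
time_s: 8.12
eef_pos: [0.5316, 0.1768, 0.0456]
orientation: [0.113, 3.139, 0.0]
wrist_force: [-0.9, 0.2, 5.5]
grip_width: 0.377
finger_force: 59.3
```

Request:
{"op": "arm_command", "data": {"increments": [[0.2,-0.001,0,0,0],[0.2,-0.002,0,0,0],[0.2,-0.003,0,0,0],[0.2,-0.004,0,0,0],[0.2,-0.005,0,0,0]]}}

```text
time_s: 8.53
eef_pos: [0.534, 0.1767, 0.0455]
orientation: [-0.112, -3.136, -0.001]
wrist_force: [-8.0, 1.0, 11.1]
grip_width: 0.376
finger_force: 60.8
```

Request:
{"op": "arm_command", "data": {"increments": [[0.2,-0.001,0,0,0],[0.2,-0.002,0,0,0],[0.2,-0.003,0,0,0],[0.2,-0.004,0,0,0],[0.2,-0.005,0,0,0]]}}

```text
time_s: 8.95
eef_pos: [0.5376, 0.1766, 0.0455]
orientation: [-0.112, -3.133, -0.002]
wrist_force: [-13.0, 1.7, 15.9]
grip_width: 0.376
finger_force: 61.8
```

```bash
python3 -c "
from h import *
stt()"
```

```text
t 8.95 p [537.6 176.6  45.5] yaw 175.9 F [-13.    1.7  15.9] T [ 0.45  2.51 -0.02] g 0.376 ff 61.8
```

Request:
{"op": "arm_command", "data": {"increments": [[0.3,0,0,0,0],[0.5,0,0,0,0],[0.6,0,0,-0.02,0],[0.6,0.03,0,-0.06,0],[0.6,0.06,0,-0.1,0]]}}

```text
time_s: 9.37
eef_pos: [0.491, 0.1789, 0.1313]
orientation: [-0.115, -3.138, 0.002]
wrist_force: [0.1, -0.2, -0.4]
grip_width: 0.598
finger_force: 0.0
```

Request:
{"op": "arm_command", "data": {"increments": [[0.6,0.02,-0.03,-0.01,0],[0.6,0.03,-0.06,-0.02,0],[0.6,0.03,-0.1,-0.02,0],[0.6,0.03,-0.14,-0.02,0],[0.6,0.03,-0.18,-0.02,0]]}}

```text
time_s: 9.78
eef_pos: [0.4484, 0.0006, 0.1522]
orientation: [0.112, 3.138, -0.001]
wrist_force: [0.1, -0.5, 0.5]
grip_width: 0.599
finger_force: 0.0
```

```bash
python3 -c "
from h import *
stt()
a=snap('top','t2',(200,200,280,300),5);b=snap('scene','s2',(310,225,410,325),5)
x=cv2.imread('pics/t2.png');y=cv2.imread('pics/s2.png');cv2.imwrite('pics/v2.png',np.hstack([x,y[:500,:400]]))
H=hsv(a)
w=(H[...,1]<40)&(H[...,2]>200);w[:150]=0
for r in rects(w,'top',.008): print(np.round(r[0],4),*[round(x,1) for x in r[1:4]],r[4].round())"
```

```text
t 9.78 p [448.4   0.6 152.2] yaw 175.9 F [ 0.1 -0.5  0.5] T [ 0.04 -0.06 -0.04] g 0.599 ff 0.0
[ 0.4465 -0.1576] 111.3 37.1 -10.8 [373. 313.]
[ 0.4663 -0.253 ] 110.1 37.0 2.1 [413. 306.]
[ 0.4691 -0.3305] 111.3 36.8 5.9 [446. 306.]
[0.5383 0.1834] 58.7 39.9 -4.1 [233. 272.]
[ 0.5909 -0.2971] 111.6 36.9 11.3 [432. 255.]
[0.6198 0.1894] 44.6 44.2 2.1 [232. 239.]
[ 0.6102 -0.1181] 93.9 93.3 -76.0 [358. 245.]
[ 0.7804 -0.0026] 65.6 54.4 -30.2 [310. 177.]
```

View pics/v2.png

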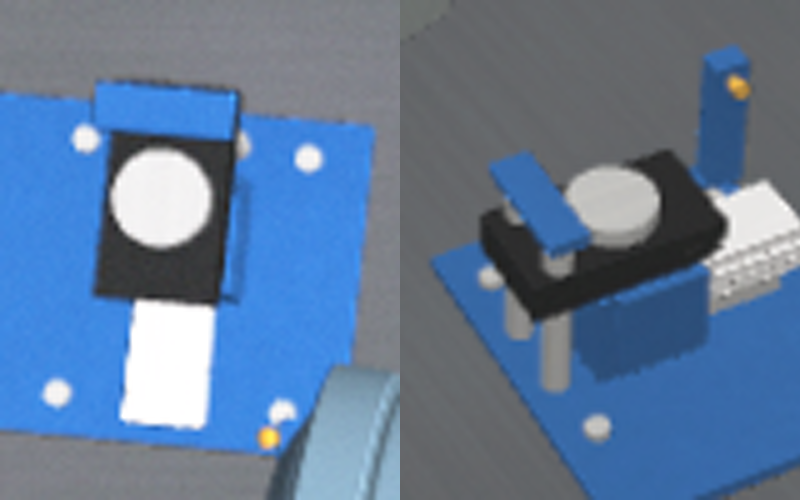

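View: the stack is now three plates, flush at the tail end (top px ≈(233,285)). The tail end moved in by about 2 mm, so the earlier plates went in too. Next is the plate at (374,314).

```bash
python3 -c "
from h import *
go(.42,-.1525,.04,169.2)"
```

```text
shift mm [  16.5 -151.   112.3] turn 6.2 yaw now 175.4
```

Request:
{"op": "arm_command", "data": {"increments": [[0.6,0.004,-0.035,0.01,2],[0.6,0.008,-0.07,0.03,4],[0.6,0.012,-0.105,0.06,6],[0.6,0.016,-0.135,0.085,6.2],[0.6,0.0165,-0.151,0.11,6.2]]}}

```text
time_s: 10.3
eef_pos: [0.4212, -0.1498, 0.041]
orientation: [0.286, 3.127, -0.003]
wrist_force: [0.6, 0.4, -1.1]
grip_width: 0.599
finger_force: 0.0
```

```bash
python3 -c "
from h import *
stt();go(.42,-.1525,.005,169.2)"
```

```text
t 10.3 p [ 421.2 -149.8   41. ] yaw 169.5 F [ 0.6  0.4 -1.1] T [0.07 0.   0.  ] g 0.599 ff 0.0
shift mm [ 0.7 -2.8 36. ] turn 0.3 yaw now 169.5
```

Request:
{"op": "arm_command", "data": {"increments": [[0.6,0,0,0.01,0],[0.6,0,0,0.02,0],[0.6,0,0,0.029,0],[0.6,0,0,0.034,0],[0.6,0,0,0.036,0]]}}

```text
time_s: 10.72
eef_pos: [0.4209, -0.1466, 0.0052]
orientation: [-0.282, -3.128, -0.0]
wrist_force: [-0.0, -0.4, -0.4]
grip_width: 0.599
finger_force: 0.0
```

Request:
{"op": "arm_command", "data": {"increments": [[0.5,0,0,0,0],[0.35,0,0,0,0],[0.2,0,0,0,0],[0.2,0,0,0,0],[0.2,0,0,0,0]]}}

```text
time_s: 11.13
eef_pos: [0.4221, -0.1479, 0.0082]
orientation: [0.282, 3.127, -0.003]
wrist_force: [-4.6, 0.9, 15.8]
grip_width: 0.204
finger_force: 8.0
```

Request:
{"op": "arm_command", "data": {"increments": [[0.2,0,0,0,0],[0.2,0,0,-0.005,0],[0.2,0,0,-0.02,0],[0.2,0,0,-0.06,0],[0.2,0,0,-0.1,0]]}}

```text
time_s: 11.55
eef_pos: [0.4197, -0.1462, 0.1066]
orientation: [-0.282, -3.126, -0.002]
wrist_force: [1.6, -0.5, 0.1]
grip_width: 0.2
finger_force: 0.0
```

Request:
{"op": "arm_command", "data": {"increments": [[0.2,0,0.01,-0.04,0],[0.2,0,0.02,-0.05,-2],[0.2,0,0.05,-0.06,-4],[0.2,0,0.09,-0.06,-6],[0.2,0,0.13,-0.06,-6.8]]}}

```text
time_s: 11.97
eef_pos: [0.446, -0.0185, 0.168]
orientation: [0.098, 3.135, -0.001]
wrist_force: [0.5, -0.3, -0.5]
grip_width: 0.197
finger_force: 0.0
```

```bash
python3 -c "
from h import *
stt();go(.4725,.1815,.12,176)"
```

```text
t 11.97 p [446.  -18.5 168. ] yaw 176.4 F [ 0.5 -0.3 -0.5] T [ 0.02 -0.04 -0.01] g 0.197 ff 0.0
shift mm [-13.8 201.3  48. ] turn 0.4 yaw now 176.4
```

```bash
cat >> h.py <<'E'
def plates():
    H=hsv(camera("top"));w=(H[...,1]<40)&(H[...,2]>200);w[:150]=0
    for r in rects(w,'top',.008): print(np.round(r[0],4),*[round(x,1) for x in r[1:4]],r[4].round())
E
python3 -c "
from h import *
plates();go(.42,-.1525,.04,169.2)"
```

```text
[ 0.4486 -0.1583] 111.3 36.9 -8.9 [374. 313.]
[ 0.4663 -0.253 ] 110.1 37.0 2.1 [413. 306.]
[ 0.4692 -0.3305] 111.5 36.8 5.9 [446. 306.]
[0.5383 0.1834] 58.7 39.9 -4.1 [233. 272.]
[ 0.5909 -0.2971] 111.6 36.9 11.3 [432. 255.]
[0.6186 0.1894] 44.4 41.9 -88.9 [232. 239.]
[ 0.6104 -0.118 ] 93.8 93.4 -76.1 [358. 245.]
[ 0.7809 -0.0025] 64.1 54.7 -31.1 [310. 177.]
shift mm [  18.9 -143.4  126.5] turn 7.7 yaw now 176.9
```

Request:
{"op": "arm_command", "data": {"increments": [[0.7,0.004,-0.035,0.02,2],[0.7,0.008,-0.07,0.05,4],[0.7,0.012,-0.105,0.08,5.3],[0.7,0.016,-0.135,0.11,5.3],[0.7,0.016,-0.137,0.12,5.3]]}}

```text
time_s: 12.43
eef_pos: [0.4191, -0.1579, 0.0444]
orientation: [-0.246, -3.132, 0.002]
wrist_force: [0.3, -0.2, -0.0]
grip_width: 0.702
finger_force: 0.0
```

Request:
{"op": "arm_command", "data": {"increments": [[0.65,0,0,0,0],[0.65,0,0,0,0],[0.65,0,0,0,0],[0.65,0,0,0,0],[0.65,0,0,0,0]]}}

```text
time_s: 12.85
eef_pos: [0.4214, -0.1549, 0.0474]
orientation: [0.239, 3.13, -0.002]
wrist_force: [-0.3, 0.3, 0.7]
grip_width: 0.653
finger_force: 0.0
```

```bash
python3 -c "
from h import *
stt();go(.4219,-.1541,.003,171.1)"
```

```text
t 12.85 p [ 421.4 -154.9   47.4] yaw 171.3 F [-0.3  0.3  0.7] T [0.04 0.02 0.01] g 0.653 ff 0.0
shift mm [-0.2  0.9 44.4] turn 0.2 yaw now 171.3
```

Request:
{"op": "arm_command", "data": {"increments": [[0.65,0,0.001,0.012,0],[0.65,0,0.001,0.025,0],[0.65,0,0.001,0.036,0],[0.65,0,0.001,0.042,0],[0.65,0,0.001,0.0445,0]]}}

```text
time_s: 13.27
eef_pos: [0.4202, -0.1536, 0.0013]
orientation: [-0.24, -3.132, -0.0]
wrist_force: [0.2, 0.3, 0.8]
grip_width: 0.649
finger_force: 0.0
```

Request:
{"op": "arm_command", "data": {"increments": [[0.5,0,0,0,0],[0.35,0,0,0,0],[0.2,0,0,0,0],[0.2,0,0,0,0],[0.2,0,0,0,0]]}}

```text
time_s: 13.68
eef_pos: [0.4207, -0.1541, 0.0023]
orientation: [0.242, 3.131, 0.0]
wrist_force: [-1.4, 2.1, 6.5]
grip_width: 0.394
finger_force: 60.1
```

```bash
python3 -c "
from h import *
stt()"
```

```text
t 13.68 p [ 420.7 -154.1    2.3] yaw 171.2 F [-1.4  2.1  6.5] T [0.39 0.38 0.  ] g 0.394 ff 60.1
```

Request:
{"op": "arm_command", "data": {"increments": [[0.2,0,0,-0.003,0],[0.2,0,0,-0.015,0],[0.2,0,0,-0.05,0],[0.2,0,0,-0.09,-2],[0.2,0,0,-0.13,-4.8]]}}

```text
time_s: 14.1
eef_pos: [0.4189, -0.1536, 0.1324]
orientation: [-0.108, -3.137, -0.001]
wrist_force: [1.1, -0.8, -2.0]
grip_width: 0.392
finger_force: 60.5
```

Request:
{"op": "arm_command", "data": {"increments": [[0.2,0,0.035,-0.01,0],[0.2,-0.005,0.07,-0.02,0],[0.2,-0.01,0.105,-0.02,0],[0.2,-0.015,0.14,-0.02,0],[0.2,-0.02,0.175,-0.02,0]]}}

```text
time_s: 14.52
eef_pos: [0.4526, 0.0204, 0.152]
orientation: [0.112, 3.139, -0.001]
wrist_force: [0.4, -0.8, -1.7]
grip_width: 0.396
finger_force: 60.6
```

```bash
python3 -c "
from h import *
stt();go(.4707,.1812,.08,176)"
```

```text
t 14.52 p [452.6  20.4 152. ] yaw 175.9 F [ 0.4 -0.8 -1.7] T [-0.03  0.03 -0.03] g 0.396 ff 60.6
shift mm [ -6.5 161.7  71.9] turn -0.1 yaw now 175.9
```

Request:
{"op": "arm_command", "data": {"increments": [[0.2,-0.001,0.035,0,0],[0.2,-0.003,0.07,0,0],[0.2,-0.005,0.11,0,0],[0.2,-0.0065,0.145,0,0],[0.2,-0.0065,0.162,0,0]]}}

```text
time_s: 14.93
eef_pos: [0.4705, 0.1839, 0.1515]
orientation: [0.105, 3.139, 0.003]
wrist_force: [0.2, -0.6, -1.0]
grip_width: 0.396
finger_force: 60.6
```

Request:
{"op": "arm_command", "data": {"increments": [[0.2,0,0,0.025,0],[0.2,0,0,0.05,0],[0.2,0,0,0.07,0],[0.2,0,0,0.082,0],[0.2,0,0,0.088,0]]}}

```text
time_s: 15.35
eef_pos: [0.4685, 0.1797, 0.0613]
orientation: [-0.11, -3.136, 0.002]
wrist_force: [0.4, -0.5, -1.5]
grip_width: 0.396
finger_force: 60.6
```

```bash
python3 -c "
from h import *
stt();go(.4707,.1812,.054,176)"
```

```text
t 15.35 p [468.5 179.7  61.3] yaw 176.0 F [ 0.4 -0.5 -1.5] T [-0.03  0.04  0.02] g 0.396 ff 60.6
shift mm [-2.1  1.6  7.3] turn -0.0 yaw now 176.0
```

Request:
{"op": "arm_command", "data": {"increments": [[0.2,-0.001,0.001,0.004,0],[0.2,-0.001,0.001,0.007,0],[0.2,-0.001,0.001,0.009,0],[0.2,-0.001,0.001,0.009,0],[0.2,-0.001,0.001,0.009,0]]}}

```text
time_s: 15.77
eef_pos: [0.472, 0.1812, 0.0551]
orientation: [0.111, 3.138, 0.0]
wrist_force: [-0.1, 0.9, -1.9]
grip_width: 0.392
finger_force: 60.6
```

```bash
python3 -c "
from h import *
stt()"
```

```text
t 15.77 p [472.  181.2  55.1] yaw 176.0 F [-0.1  0.9 -1.9] T [-0.04  0.07  0.04] g 0.392 ff 60.6
```

Request:
{"op": "arm_command", "data": {"increments": [[0.2,0,0,0.0025,0],[0.2,-0.012,0,0.0025,0],[0.2,-0.026,0,0.0025,0],[0.2,-0.04,0,0.0025,0],[0.2,-0.052,0,0.0025,0]]}}

```text
time_s: 16.18
eef_pos: [0.5235, 0.1781, 0.052]
orientation: [-0.109, -3.139, -0.002]
wrist_force: [-0.8, 2.1, -1.3]
grip_width: 0.393
finger_force: 60.6
```

Request:
{"op": "arm_command", "data": {"increments": [[0.2,-0.002,0,0,0],[0.2,-0.003,0,0,0],[0.2,-0.004,0,0,0],[0.2,-0.005,0,0,0],[0.2,-0.005,0,0,0]]}}

```text
time_s: 16.6
eef_pos: [0.5276, 0.1777, 0.0521]
orientation: [-0.109, -3.139, -0.002]
wrist_force: [-0.1, 4.6, -0.8]
grip_width: 0.392
finger_force: 60.8
```

```bash
python3 -c "
from h import *
stt()"
```

```text
t 16.6 p [527.6 177.7  52.1] yaw 176.0 F [-0.1  4.6 -0.8] T [0.83 0.17 0.19] g 0.392 ff 60.8
```

Request:
{"op": "arm_command", "data": {"increments": [[0.2,-0.001,0.001,0,0],[0.2,-0.002,0.0015,0,0],[0.2,-0.003,0.0015,0,0],[0.2,-0.004,0.0015,0,0],[0.2,-0.005,0.0015,0,0]]}}

```text
time_s: 17.02
eef_pos: [0.5334, 0.1777, 0.0518]
orientation: [-0.111, -3.14, 0.002]
wrist_force: [0.6, -0.1, -1.5]
grip_width: 0.394
finger_force: 60.6
```

Request:
{"op": "arm_command", "data": {"increments": [[0.2,-0.001,0,0,0],[0.2,-0.002,0,0,0],[0.2,-0.003,0,0,0],[0.2,-0.004,0,0,0],[0.2,-0.004,0,0,0]]}}

```text
time_s: 17.43
eef_pos: [0.5355, 0.1778, 0.0512]
orientation: [-0.11, -3.136, 0.001]
wrist_force: [-4.6, 0.4, -1.7]
grip_width: 0.397
finger_force: 60.7
```

```bash
python3 -c "
from h import *
stt()"
```

```text
t 17.43 p [535.5 177.8  51.2] yaw 176.0 F [-4.6  0.4 -1.7] T [ 0.12  1.02 -0.01] g 0.397 ff 60.7
```

Request:
{"op": "arm_command", "data": {"increments": [[0.2,-0.001,0,0,0],[0.2,-0.002,0,0,0],[0.2,-0.003,0,0,0],[0.2,-0.004,0,0,0],[0.2,-0.004,0,0,0]]}}

```text
time_s: 17.85
eef_pos: [0.5356, 0.1778, 0.0506]
orientation: [-0.109, -3.129, 0.0]
wrist_force: [-12.8, 1.8, 3.9]
grip_width: 0.396
finger_force: 61.3
```

Request:
{"op": "arm_command", "data": {"increments": [[0.2,0.003,0,0,0],[0.2,0.004,0,0,0],[0.4,0.004,0,0,0],[0.6,0.004,0,0,0],[0.6,0.004,0,0,0]]}}

```text
time_s: 18.27
eef_pos: [0.5396, 0.1781, 0.0528]
orientation: [0.111, 3.135, 0.0]
wrist_force: [0.4, -0.1, 0.2]
grip_width: 0.601
finger_force: 0.0
```

Request:
{"op": "arm_command", "data": {"increments": [[0.6,0,0,-0.01,0],[0.6,0,0,-0.04,0],[0.6,0.02,0,-0.07,0],[0.6,0.05,-0.02,-0.09,0],[0.6,0.08,-0.05,-0.1,0]]}}

```text
time_s: 18.68
eef_pos: [0.4593, 0.1362, 0.1562]
orientation: [0.106, 3.13, 0.003]
wrist_force: [-0.7, -0.5, 0.4]
grip_width: 0.596
finger_force: 0.0
```

Request:
{"op": "arm_command", "data": {"increments": [[0.6,0,-0.035,0,0],[0.6,0,-0.075,0,0],[0.6,0,-0.115,0,0],[0.6,0,-0.155,0,0],[0.6,0,-0.195,0,0]]}}

```text
time_s: 19.1
eef_pos: [0.4431, -0.062, 0.1535]
orientation: [0.11, 3.135, -0.003]
wrist_force: [0.5, -0.1, 0.2]
grip_width: 0.6
finger_force: 0.0
```

```bash
python3 -c "
from h import *
stt();plates();go(.439,-.2535,.045,182.1)
p=snap('scene','s3',(330,235,410,305),5)"
```

```text
t 19.1 p [443.1 -62.  153.5] yaw 176.0 F [ 0.5 -0.1  0.2] T [-0.01 -0.02 -0.01] g 0.6 ff 0.0
[ 0.4663 -0.253 ] 110.1 37.0 2.1 [413. 306.]
[ 0.4691 -0.3305] 111.3 36.8 5.9 [446. 306.]
[0.5383 0.184 ] 58.7 40.3 -4.0 [233. 272.]
[ 0.5909 -0.2971] 111.6 36.9 11.3 [432. 255.]
[0.6198 0.1894] 44.6 44.2 2.1 [232. 239.]
[ 0.6103 -0.118 ] 93.9 93.5 -76.0 [358. 245.]
[ 0.7803 -0.0026] 66.0 53.8 -29.6 [310. 177.]
shift mm [  -9.6 -183.1  110.2] turn -6.6 yaw now 175.5
```

View pics/s3.png

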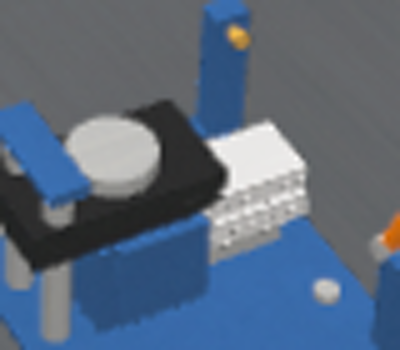

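View: four plates are stacked flush and the jaw is still at rest. Next, the plate at (413,306).

Request:
{"op": "arm_command", "data": {"increments": [[0.65,-0.002,-0.038,0.005,-2],[0.65,-0.004,-0.075,0.02,-4],[0.65,-0.006,-0.112,0.04,-6.2],[0.65,-0.008,-0.15,0.06,-6.2],[0.65,-0.0096,-0.183,0.08,-6.2]]}}

```text
time_s: 19.62
eef_pos: [0.4404, -0.2456, 0.0726]
orientation: [-0.06, 3.137, -0.005]
wrist_force: [0.3, -0.2, -0.4]
grip_width: 0.65
finger_force: 0.0
```

Request:
{"op": "arm_command", "data": {"increments": [[0.65,0,0,0.01,0],[0.65,0,0,0.02,0],[0.65,0,0,0.03,0],[0.65,0,0,0.03,0],[0.65,0,0,0.03,0]]}}

```text
time_s: 20.03
eef_pos: [0.4385, -0.2412, 0.0416]
orientation: [0.063, -3.14, -0.001]
wrist_force: [-0.3, -0.3, -0.1]
grip_width: 0.654
finger_force: 0.0
```

```bash
python3 -c "
from h import *
stt();go(.4393,-.254,.003,182.1)"
```

```text
t 20.03 p [ 438.5 -241.2   41.6] yaw -177.7 F [-0.3 -0.3 -0.1] T [-0.05  0.04  0.01] g 0.654 ff 0.0
shift mm [ -0.3 -12.8  38.5] turn 0.2 yaw now -177.7
```

Request:
{"op": "arm_command", "data": {"increments": [[0.65,0,-0.008,0,0],[0.65,0,-0.0128,0.01,0],[0.65,0,-0.0128,0.024,0],[0.65,0,-0.0128,0.034,0],[0.65,0,-0.0128,0.0385,0]]}}

```text
time_s: 20.45
eef_pos: [0.4383, -0.2553, 0.0017]
orientation: [0.059, -3.14, -0.001]
wrist_force: [0.6, -0.0, 0.2]
grip_width: 0.65
finger_force: 0.0
```

```bash
python3 -c "
from h import *
stt()"
```

```text
t 20.45 p [ 438.3 -255.3    1.7] yaw -177.8 F [ 0.6 -0.   0.2] T [0.02 0.04 0.03] g 0.65 ff 0.0
```

Good; close, lift, turn back and carry.

Request:
{"op": "arm_command", "data": {"increments": [[0.5,0,0,0,0],[0.35,0,0,0,0],[0.2,0,0,0,0],[0.2,0,0,0,0],[0.2,0,0,0,0]]}}

```text
time_s: 20.87
eef_pos: [0.4391, -0.2557, 0.0033]
orientation: [-0.059, 3.141, -0.001]
wrist_force: [0.5, 1.0, -1.5]
grip_width: 0.395
finger_force: 59.7
```

Request:
{"op": "arm_command", "data": {"increments": [[0.2,0,0,-0.003,0],[0.2,0,0,-0.015,0],[0.2,0,0,-0.05,0],[0.2,0,0,-0.09,2],[0.2,0,0,-0.13,6.2]]}}

```text
time_s: 21.28
eef_pos: [0.4379, -0.2548, 0.1341]
orientation: [-0.114, -3.138, -0.002]
wrist_force: [1.0, 0.1, -1.7]
grip_width: 0.391
finger_force: 60.4
```

Request:
{"op": "arm_command", "data": {"increments": [[0.2,0,0.035,-0.01,0],[0.2,0,0.07,-0.02,0],[0.2,0,0.105,-0.02,0],[0.2,-0.005,0.14,-0.02,0],[0.2,-0.01,0.18,-0.02,0]]}}

```text
time_s: 21.7
eef_pos: [0.4616, -0.0759, 0.1538]
orientation: [0.113, 3.138, -0.002]
wrist_force: [1.1, -0.9, -2.2]
grip_width: 0.389
finger_force: 60.4
```

Request:
{"op": "arm_command", "data": {"increments": [[0.2,0,0.035,0,0],[0.2,0,0.07,0,0],[0.2,0,0.105,0,0],[0.2,0,0.14,0,0],[0.2,0,0.18,0,0]]}}

```text
time_s: 22.12
eef_pos: [0.474, 0.1041, 0.1533]
orientation: [0.112, 3.139, -0.001]
wrist_force: [0.9, -0.5, -0.7]
grip_width: 0.395
finger_force: 60.5
```

```bash
python3 -c "
from h import *
stt();go(.471,.183,.09,176)"
```

```text
t 22.12 p [474.  104.1 153.3] yaw 175.9 F [ 0.9 -0.5 -0.7] T [-0.07  0.    0.04] g 0.395 ff 60.5
shift mm [ 8.6 78.6 63.3] turn -0.1 yaw now 175.9
```

Request:
{"op": "arm_command", "data": {"increments": [[0.2,0.003,0.03,0,0],[0.2,0.006,0.06,0,0],[0.2,0.0086,0.0786,0,0],[0.2,0.0086,0.0786,0.01,0],[0.2,0.0086,0.0786,0.025,0]]}}

```text
time_s: 22.53
eef_pos: [0.4724, 0.1832, 0.1291]
orientation: [0.106, 3.136, 0.001]
wrist_force: [0.3, 0.1, -2.1]
grip_width: 0.394
finger_force: 60.5
```

Request:
{"op": "arm_command", "data": {"increments": [[0.2,0,0,0.02,0],[0.2,0,0,0.04,0],[0.2,0,0,0.055,0],[0.2,0,0,0.063,0],[0.2,0,0,0.063,0]]}}

```text
time_s: 22.95
eef_pos: [0.4693, 0.1809, 0.0631]
orientation: [-0.111, -3.136, 0.002]
wrist_force: [-0.7, -0.7, -2.4]
grip_width: 0.394
finger_force: 60.5
```

```bash
python3 -c "
from h import *
stt();go(.471,.183,.06,176)"
```

```text
t 22.95 p [469.3 180.9  63.1] yaw 175.9 F [-0.7 -0.7 -2.4] T [-0.05  0.11  0.06] g 0.394 ff 60.5
shift mm [-1.6  2.2  3.1] turn -0.1 yaw now 175.9
```

Request:
{"op": "arm_command", "data": {"increments": [[0.2,0,0,0.001,0],[0.2,0,0,0.002,0],[0.2,0,0,0.003,0],[0.2,0,0,0.004,0],[0.2,0,0,0.004,0]]}}

```text
time_s: 23.37
eef_pos: [0.4716, 0.1819, 0.0614]
orientation: [0.111, 3.139, 0.0]
wrist_force: [0.1, -0.2, -2.2]
grip_width: 0.392
finger_force: 60.5
```

```bash
python3 -c "
from h import *
stt();go(.52,.179,.06,176)"
```

```text
t 23.37 p [471.6 181.9  61.4] yaw 176.0 F [ 0.1 -0.2 -2.2] T [ 0.    0.07 -0.05] g 0.392 ff 60.5
shift mm [-48.4   0.5   1.5] turn -0.0 yaw now 176.0
```

Request:
{"op": "arm_command", "data": {"increments": [[0.2,-0.004,0,0.001,0],[0.2,-0.008,0,0.001,0],[0.2,-0.012,0,0.001,0],[0.2,-0.016,0.0004,0.001,0],[0.2,-0.02,0.0004,0.001,0]]}}

```text
time_s: 23.78
eef_pos: [0.4919, 0.1808, 0.06]
orientation: [0.111, 3.139, 0.0]
wrist_force: [0.5, -0.3, -2.1]
grip_width: 0.392
finger_force: 60.5
```

Request:
{"op": "arm_command", "data": {"increments": [[0.2,-0.002,0,0,0],[0.2,-0.004,0,0,0],[0.2,-0.006,0,0,0],[0.2,-0.008,0,0,0],[0.2,-0.01,0,0,0]]}}

```text
time_s: 24.2
eef_pos: [0.4989, 0.1801, 0.0593]
orientation: [-0.11, -3.135, -0.0]
wrist_force: [-6.9, 0.6, -0.9]
grip_width: 0.392
finger_force: 60.6
```

Request:
{"op": "arm_command", "data": {"increments": [[0.2,-0.002,0,0,0],[0.2,-0.004,0,0,0],[0.2,-0.006,0,0,0],[0.2,-0.008,0,0,0],[0.2,-0.01,0,0,0]]}}

```text
time_s: 24.62
eef_pos: [0.5063, 0.1794, 0.0591]
orientation: [-0.109, -3.131, 0.0]
wrist_force: [-6.7, -0.1, 1.0]
grip_width: 0.39
finger_force: 60.8
```

```bash
python3 -c "
from h import *
stt()"
```

```text
t 24.62 p [506.3 179.4  59.1] yaw 176.0 F [-6.7 -0.1  1. ] T [ 0.15  1.28 -0.06] g 0.39 ff 60.8
```

Request:
{"op": "arm_command", "data": {"increments": [[0.2,-0.003,0,0,0],[0.2,-0.006,0,0,0],[0.2,-0.009,0,0,0],[0.2,-0.012,0,0,0],[0.2,-0.015,0,0,0]]}}

```text
time_s: 25.03
eef_pos: [0.5224, 0.1783, 0.059]
orientation: [-0.109, -3.133, 0.0]
wrist_force: [-7.3, 0.4, 1.8]
grip_width: 0.389
finger_force: 60.9
```

Request:
{"op": "arm_command", "data": {"increments": [[0.2,-0.002,0,0,0],[0.2,-0.004,0,0,0],[0.2,-0.006,0,0,0],[0.2,-0.008,0,0,0],[0.2,-0.01,0,0,0]]}}

```text
time_s: 25.45
eef_pos: [0.5324, 0.1776, 0.059]
orientation: [-0.109, -3.133, 0.0]
wrist_force: [-7.3, 0.6, 0.5]
grip_width: 0.389
finger_force: 60.9
```

```bash
python3 -c "
from h import *
stt()"
```

```text
t 25.45 p [532.4 177.6  59. ] yaw 176.0 F [-7.3  0.6  0.5] T [0.19 1.42 0.02] g 0.389 ff 60.9
```

Request:
{"op": "arm_command", "data": {"increments": [[0.2,-0.001,0,0,0],[0.2,-0.002,0,0,0],[0.2,-0.003,0,0,0],[0.2,-0.004,0,0,0],[0.2,-0.005,0,0,0]]}}

```text
time_s: 25.87
eef_pos: [0.5356, 0.1774, 0.059]
orientation: [-0.109, -3.13, 0.0]
wrist_force: [-12.9, 1.3, 7.1]
grip_width: 0.39
finger_force: 61.6
```

Request:
{"op": "arm_command", "data": {"increments": [[0.2,-0.001,0,0,0],[0.2,-0.002,0,0,0],[0.2,-0.003,0,0,0],[0.2,-0.003,0,0,0],[0.2,-0.003,0,0,0]]}}

```text
time_s: 26.28
eef_pos: [0.5357, 0.1774, 0.059]
orientation: [-0.108, -3.125, -0.0]
wrist_force: [-17.9, 1.3, 11.6]
grip_width: 0.392
finger_force: 62.1
```

```bash
python3 -c "
from h import *
stt()"
```

```text
t 26.28 p [535.7 177.4  59. ] yaw 176.0 F [-17.9   1.3  11.6] T [ 0.3   3.55 -0.03] g 0.392 ff 62.1
```

Request:
{"op": "arm_command", "data": {"increments": [[0.2,0.003,0,0,0],[0.2,0.005,0,0,0],[0.4,0.006,0,0,0],[0.6,0.006,0,0,0],[0.6,0.006,0,0,0]]}}

```text
time_s: 26.7
eef_pos: [0.5398, 0.1776, 0.0607]
orientation: [0.111, 3.136, 0.0]
wrist_force: [0.6, 0.3, 0.3]
grip_width: 0.601
finger_force: 0.0
```

Request:
{"op": "arm_command", "data": {"increments": [[0.6,0,0,-0.01,0],[0.6,0,0,-0.03,0],[0.6,0.02,0,-0.045,0],[0.5,0.05,0,-0.06,0],[0.3,0.075,0,-0.06,0]]}}

```text
time_s: 27.12
eef_pos: [0.4662, 0.1835, 0.1244]
orientation: [0.112, 3.131, 0.003]
wrist_force: [-1.0, 0.9, -0.3]
grip_width: 0.372
finger_force: 0.0
```

Request:
{"op": "arm_command", "data": {"increments": [[0,0,0,0,0],[0,0,0,0,0],[0,0,0,0,0],[0,0,0,0,0],[0,0,0,0,0]]}}

```text
time_s: 27.53
eef_pos: [0.4647, 0.1828, 0.1202]
orientation: [0.111, 3.138, 0.0]
wrist_force: [1.4, 0.9, 0.3]
grip_width: -0.0
finger_force: 0.0
```

```bash
python3 -c "
from h import *
stt();go(.468,.182,.028,176)"
```

```text
t 27.53 p [464.7 182.8 120.2] yaw 175.9 F [1.4 0.9 0.3] T [-0.02  0.01  0.01] g -0.0 ff 0.0
shift mm [-3.3 -0.6 92.2] turn -0.1 yaw now 175.9
```

Request:
{"op": "arm_command", "data": {"increments": [[0,0,0,0.03,0],[0,0,0,0.06,0],[0,0,0,0.08,0],[0,0,0,0.09,0],[0,0,0,0.091,0]]}}

```text
time_s: 27.95
eef_pos: [0.4618, 0.1822, 0.0268]
orientation: [-0.111, -3.135, 0.002]
wrist_force: [0.2, -0.1, 0.4]
grip_width: 0.004
finger_force: 0.0
```

Request:
{"op": "arm_command", "data": {"increments": [[0,-0.008,0,0,0],[0,-0.015,0,0,0],[0,-0.02,0,0,0],[0,-0.024,0,0,0],[0,-0.026,0,0,0]]}}

```text
time_s: 28.37
eef_pos: [0.4913, 0.1811, 0.0301]
orientation: [0.111, 3.137, 0.001]
wrist_force: [-0.2, 0.7, 0.8]
grip_width: 0.003
finger_force: 0.0
```

Request:
{"op": "arm_command", "data": {"increments": [[0,-0.002,0,0,0],[0,-0.004,0,0,0],[0,-0.006,0,0,0],[0,-0.008,0,0,0],[0,-0.01,0,0,0]]}}

```text
time_s: 28.78
eef_pos: [0.4953, 0.1804, 0.0283]
orientation: [-0.109, -3.133, -0.001]
wrist_force: [-10.2, 1.7, 7.4]
grip_width: -0.003
finger_force: 5.5
```

```bash
python3 -c "
from h import *
stt()"
```

```text
t 28.78 p [495.3 180.4  28.3] yaw 176.0 F [-10.2   1.7   7.4] T [ 0.29  2.12 -0.03] g -0.003 ff 5.5
```

Request:
{"op": "arm_command", "data": {"increments": [[0,-0.002,0,0,0],[0,-0.004,0,0,0],[0,-0.005,0,0,0],[0,-0.006,0,0,0],[0,-0.006,0,0,0]]}}

```text
time_s: 29.2
eef_pos: [0.4952, 0.1801, 0.0271]
orientation: [-0.107, -3.122, -0.001]
wrist_force: [-18.8, 3.0, 11.9]
grip_width: -0.002
finger_force: 9.3
```

Request:
{"op": "arm_command", "data": {"increments": [[0,0.006,0,0,0],[0,0.012,0,0,0],[0,0.025,0,0,0],[0,0.04,0,0,0],[0,0.05,0,0,0]]}}

```text
time_s: 29.62
eef_pos: [0.4546, 0.1834, 0.0291]
orientation: [0.111, 3.139, -0.0]
wrist_force: [0.1, -0.3, 0.8]
grip_width: -0.003
finger_force: 0.0
```

Request:
{"op": "arm_command", "data": {"increments": [[0,0,0,-0.04,0],[0,0,0,-0.08,0],[0,0,0,-0.12,0],[0,0,-0.02,-0.16,0],[0,0,-0.05,-0.2,0]]}}

```text
time_s: 30.03
eef_pos: [0.4531, 0.1409, 0.2228]
orientation: [0.106, 3.136, 0.001]
wrist_force: [1.3, -0.0, 0.4]
grip_width: -0.004
finger_force: 0.0
```

```bash
python3 -c "
from h import *
stt()
plates()
a=snap('top','t4',(200,205,280,305),5);b=snap('scene','s4',(330,225,450,345),5)
x=cv2.imread('pics/t4.png');y=cv2.imread('pics/s4.png');cv2.imwrite('pics/v4.png',np.hstack([x,y[:500,:400]]))"
```

```text
t 30.03 p [453.1 140.9 222.8] yaw 176.1 F [ 1.3 -0.   0.4] T [ 0.   -0.04  0.03] g -0.004 ff 0.0
[ 0.4691 -0.3304] 111.3 36.9 5.9 [446. 306.]
[0.5382 0.1848] 59.3 41.2 -3.1 [233. 272.]
[ 0.5909 -0.2971] 111.6 36.9 11.3 [432. 255.]
[0.6198 0.1894] 44.6 44.2 2.1 [232. 239.]
[ 0.6104 -0.1181] 93.9 93.6 -76.2 [358. 245.]
[ 0.7814 -0.0011] 64.1 59.5 -32.2 [310. 177.]
```

View pics/v4.png

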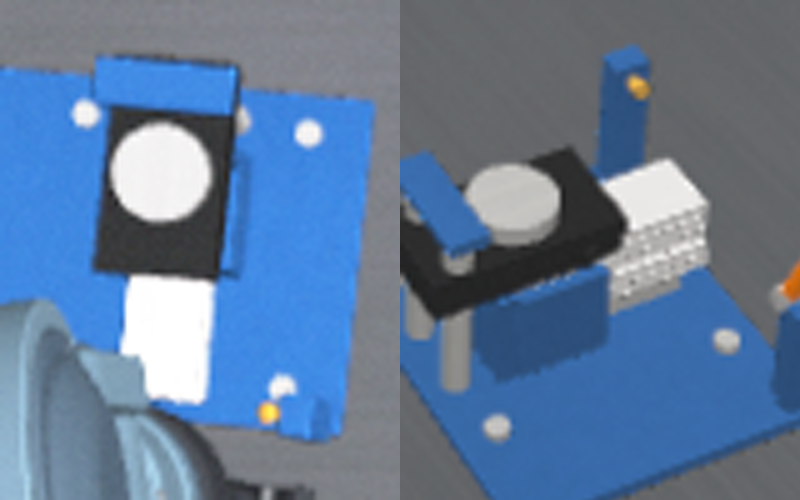

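View: five plates stand flush, the jaw is lifted and the strap is still open. The spares are flat at (446,306) and (432,255). Next comes the strap: go over it and push it from its outer side.

```bash
python3 -c "
from h import *
go(.519,.372,.25,176)"
```

```text
shift mm [-47.2 236.5 -26. ] turn -0.2 yaw now 175.8
```

Request:
{"op": "arm_command", "data": {"increments": [[0,-0.005,0.01,-0.026,0],[0,-0.015,0.05,-0.026,0],[0,-0.025,0.09,-0.026,0],[0,-0.034,0.13,-0.026,0],[0,-0.042,0.17,-0.026,0]]}}

```text
time_s: 30.6
eef_pos: [0.506, 0.3088, 0.2441]
orientation: [-0.111, -3.138, 0.001]
wrist_force: [1.4, 0.0, 0.9]
grip_width: -0.004
finger_force: 0.0
```

Request:
{"op": "arm_command", "data": {"increments": [[0,-0.005,0.035,0,0],[0,-0.005,0.067,0,0],[0,-0.005,0.067,0,0],[0,-0.005,0.067,0,0],[0,-0.005,0.067,0,0]]}}

```text
time_s: 31.02
eef_pos: [0.5151, 0.373, 0.2442]
orientation: [-0.11, -3.138, 0.003]
wrist_force: [-0.2, 0.1, 0.3]
grip_width: 0.001
finger_force: 0.0
```

```bash
python3 -c "
from h import *
stt();go(.518,.372,.17,176)"
```

```text
t 31.02 p [515.1 373.  244.2] yaw 176.0 F [-0.2  0.1  0.3] T [-0.03 -0.03  0.03] g 0.001 ff 0.0
shift mm [-3.1 -0.7 74.2] turn -0.0 yaw now 176.0
```

Request:
{"op": "arm_command", "data": {"increments": [[0,-0.003,0,0.025,0],[0,-0.003,0,0.05,0],[0,-0.003,0,0.068,0],[0,-0.003,0,0.074,0],[0,-0.003,-0.005,0.074,0]]}}

```text
time_s: 31.43
eef_pos: [0.5169, 0.3665, 0.1698]
orientation: [-0.112, -3.136, 0.003]
wrist_force: [-0.1, 0.1, -0.7]
grip_width: 0.004
finger_force: 0.0
```

Request:
{"op": "arm_command", "data": {"increments": [[0,0,-0.01,0,0],[0,0,-0.02,0,0],[0,0,-0.03,0,0],[0,0,-0.04,0,0],[0,0,-0.05,0,0]]}}

```text
time_s: 31.85
eef_pos: [0.5163, 0.3191, 0.1754]
orientation: [0.11, 3.135, 0.009]
wrist_force: [-5.1, 5.4, 19.4]
grip_width: -0.006
finger_force: 9.9
```

Request:
{"op": "arm_command", "data": {"increments": [[0,0,-0.01,0,0],[0,0,-0.02,0,0],[0,0,-0.03,0,0],[0,0,-0.04,0,0],[0,0,-0.05,0,0]]}}

```text
time_s: 32.27
eef_pos: [0.5131, 0.268, 0.1755]
orientation: [0.111, 3.133, 0.004]
wrist_force: [0.7, 1.2, 0.2]
grip_width: 0.002
finger_force: 0.4
```

Request:
{"op": "arm_command", "data": {"increments": [[0,0,-0.01,0,0],[0,0,-0.02,0,0],[0,0,-0.03,0,0],[0,0,-0.04,0,0],[0,0,-0.045,0,0]]}}

```text
time_s: 32.68
eef_pos: [0.5077, 0.2218, 0.1713]
orientation: [-0.112, -3.138, 0.002]
wrist_force: [0.3, 0.5, -0.7]
grip_width: -0.002
finger_force: 0.2
```

```bash
python3 -c "
from h import *
stt();snap('scene','s5',(320,180,480,300),5)"
```

```text
t 32.68 p [507.7 221.8 171.3] yaw 175.9 F [ 0.3  0.5 -0.7] T [0.11 0.06 0.03] g -0.002 ff 0.2
```

View pics/s5.png

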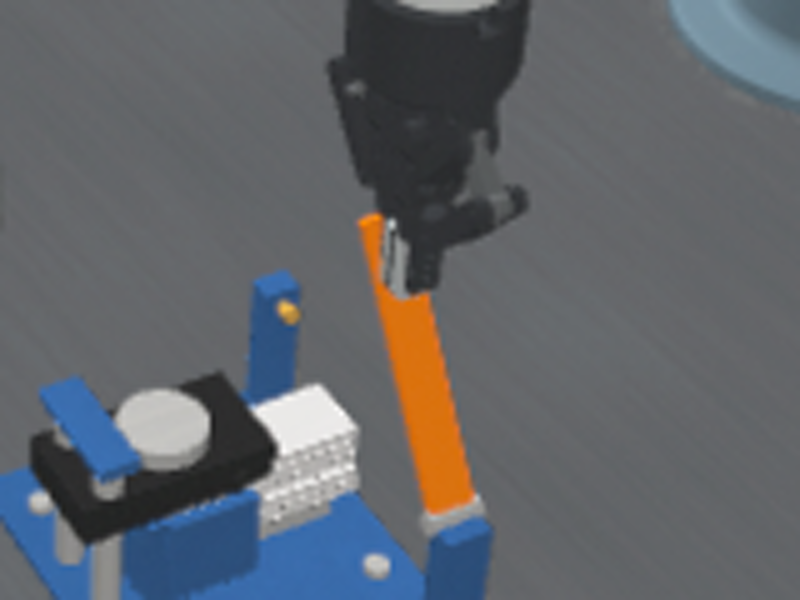

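Request:
{"op": "arm_command", "data": {"increments": [[0,0,-0.01,0,0],[0,0,-0.02,0,0],[0,0,-0.03,0.005,0],[0,0,-0.042,0.012,0],[0,0,-0.05,0.02,0]]}}

```text
time_s: 33.15
eef_pos: [0.5048, 0.1722, 0.1516]
orientation: [0.111, 3.139, -0.001]
wrist_force: [-0.1, 1.2, -0.3]
grip_width: 0.002
finger_force: 0.2
```

Request:
{"op": "arm_command", "data": {"increments": [[0,0,-0.006,0.008,0],[0,0,-0.01,0.018,0],[0,0,-0.012,0.028,0],[0,0,-0.012,0.038,0],[0,0,-0.012,0.046,0]]}}

```text
time_s: 33.57
eef_pos: [0.5033, 0.1614, 0.1044]
orientation: [-0.111, -3.139, 0.0]
wrist_force: [-0.4, 0.3, 0.7]
grip_width: 0.002
finger_force: 0.1
```

```bash
python3 -c "
from h import *
stt();go(.5036,.160,.09,176)"
```

```text
t 33.57 p [503.3 161.4 104.4] yaw 176.0 F [-0.4  0.3  0.7] T [-0.06  0.03  0.02] g 0.002 ff 0.1
shift mm [-0.4 -1.4 14.4] turn -0.0 yaw now 176.0
```

Request:
{"op": "arm_command", "data": {"increments": [[0,0,-0.001,0.004,0],[0,0,-0.001,0.008,0],[0,0,-0.001,0.012,0],[0,0,-0.001,0.015,0],[0,0,-0.001,0.018,0]]}}

```text
time_s: 33.98
eef_pos: [0.504, 0.1608, 0.0878]
orientation: [0.11, 3.139, 0.0]
wrist_force: [0.1, -0.2, 0.2]
grip_width: -0.004
finger_force: 0.1
```

Request:
{"op": "arm_command", "data": {"increments": [[0,0,0,0.002,0],[0,0,0,0.004,0],[0,0,0,0.006,0],[0,0,0,0.008,0],[0,0,0,0.01,0]]}}

```text
time_s: 34.4
eef_pos: [0.5041, 0.1601, 0.0788]
orientation: [0.111, 3.138, -0.002]
wrist_force: [-0.6, -1.8, 2.8]
grip_width: 0.001
finger_force: 1.5
```

Request:
{"op": "arm_command", "data": {"increments": [[0,0,0,0.001,0],[0,0,0,0.002,0],[0,0,0,0.003,0],[0,0,0,0.004,0],[0,0,0,0.005,0]]}}

```text
time_s: 34.82
eef_pos: [0.5041, 0.1607, 0.0744]
orientation: [0.11, 3.139, 0.0]
wrist_force: [-6.7, -1.7, 20.5]
grip_width: -0.001
finger_force: 10.5
```

```bash
python3 -c "
from h import *
stt()"
```

```text
t 34.82 p [504.1 160.7  74.4] yaw 176.0 F [-6.7 -1.7 20.5] T [-0.31  1.35  0.01] g -0.001 ff 10.5
```

Request:
{"op": "arm_command", "data": {"increments": [[0,0,0,0.001,0],[0,0,0,0.002,0],[0,0,0,0.002,0],[0,0,0,0,0],[0,0,0,-0.01,0]]}}

```text
time_s: 35.23
eef_pos: [0.5028, 0.1605, 0.0825]
orientation: [-0.11, -3.138, 0.0]
wrist_force: [-0.2, 0.3, -0.1]
grip_width: -0.001
finger_force: 0.0
```

Request:
{"op": "arm_command", "data": {"increments": [[0,0,0,-0.02,0],[0,0,0,-0.06,0],[0,0,0,-0.1,0],[0,0.02,-0.03,-0.13,0],[0.3,0.05,-0.06,-0.14,0]]}}

```text
time_s: 35.65
eef_pos: [0.4588, 0.109, 0.2257]
orientation: [0.107, 3.13, 0.002]
wrist_force: [0.4, -2.7, 1.1]
grip_width: 0.127
finger_force: 0.0
```

Run:
```python
from h import *
stt()
a=snap('top');b=snap('scene')
x=cv2.resize(a[205:285,315:395,::-1],(400,400),interpolation=2);x=np.clip(x.astype(float)*2.5,0,255).astype(np.uint8)
y=cv2.resize(b[225:325,320:420,::-1],(400,400),interpolation=2)
cv2.imwrite('pics/v6.png',np.hstack([x,y]))
H=hsv(a);w=(H[...,1]<40)&(H[...,2]>200);w[:200]=0
for r in rects(w[:, :],'top',.055): 
    if 330<r[4][0]<390 and r[4][1]<270: print("selector",r)
d=(a.max(2)<70).astype(np.uint8);m=np.zeros_like(d);m[228:262,340:376]=1
ys,xs=np.nonzero(d&m);print("dark",xs.mean(),ys.mean(),len(xs),xs.min(),xs.max(),ys.min(),ys.max());print(ray("top",[xs.mean(),ys.mean()],.075))
```

```text
t 35.65 p [458.8 109.  225.7] yaw 176.1 F [ 0.4 -2.7  1.1] T [-0.09 -0.01 -0.01] g 0.127 ff 0.0
selector (array([ 0.60474951, -0.11522598]), 90.52528381347656, 90.16598510742188, -75.86093807220459, array([357.84027778, 245.14583333]))
dark 357.8663594470046 244.7926267281106 217 350 367 237 252
[[ 0.60338785 -0.11434978  0.075     ]]
```

View pics/v6.png

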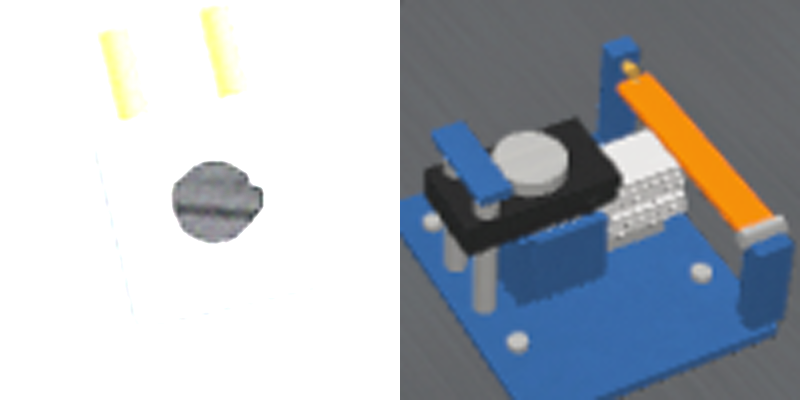

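Strap is shut level with its nose under the pawl. The knob's bar runs nearly left to right in the top picture, from (350,245) to (367,245). Now the move to it.

Run:
```python
from h import *
p=ray("top",[(350.6,246.4),(366,247.5)],.09);d=p[0]-p[1];print("bar yaw",np.degrees(np.arctan2(d[1],d[0])))
print(ray("top",[(358.6,244.6)],.09))
go(.6035,-.1148,.2,85.5)
```

```text
bar yaw 86.96515218443476
[[ 0.60209769 -0.11512307  0.09      ]]
shift mm [-166.8 -209.8   24.3] turn 90.3 yaw now 175.8
```

Request:
{"op": "arm_command", "data": {"increments": [[0.4,-0.02,-0.025,0,6],[0.4,-0.04,-0.05,0,12],[0.4,-0.06,-0.075,0,18],[0.4,-0.08,-0.1,0,24],[0.4,-0.083,-0.105,0,30]]}}

```text
time_s: 36.17
eef_pos: [0.5328, -0.0056, 0.2203]
orientation: [0.932, 2.998, -0.002]
wrist_force: [0.7, -0.7, 1.1]
grip_width: 0.403
finger_force: 0.0
```

Request:
{"op": "arm_command", "data": {"increments": [[0.4,-0.025,-0.01,0,6],[0.4,-0.05,-0.02,0,12],[0.4,-0.075,-0.03,0,18],[0.4,-0.1,-0.042,0,24],[0.4,-0.1226,-0.052,0,30]]}}

```text
time_s: 36.58
eef_pos: [0.6032, -0.1149, 0.2201]
orientation: [-1.672, -2.659, 0.0]
wrist_force: [0.7, -0.6, -0.4]
grip_width: 0.402
finger_force: 0.0
```

Request:
{"op": "arm_command", "data": {"increments": [[0.5,0,0,0.02,6],[0.5,0,0,0.04,12],[0.5,0,0,0.06,18],[0.5,0,0,0.08,24],[0.5,0,0,0.09,30]]}}

```text
time_s: 37.0
eef_pos: [0.601, -0.1131, 0.1274]
orientation: [-2.301, -2.133, 0.003]
wrist_force: [0.4, -0.4, -0.4]
grip_width: 0.503
finger_force: 0.0
```

Run:
```python
from h import *
stt();print(get_state()['joints'].round(2));go(.603,-.115,.069,86)
```

```text
t 37.0 p [ 601.  -113.1  127.4] yaw 85.7 F [ 0.4 -0.4 -0.4] T [-0.    0.01  0.07] g 0.503 ff 0.0
[-0.29  0.5  -0.    1.07  0.    1.36]
shift mm [-1.8  2.4 58.4] turn -0.3 yaw now 85.7
```

Request:
{"op": "arm_command", "data": {"increments": [[0.5,0,0.001,0.015,0],[0.5,0,0.001,0.03,0],[0.5,0,0.001,0.044,0],[0.5,0,0.001,0.053,0],[0.5,0,0.001,0.057,0]]}}

```text
time_s: 37.42
eef_pos: [0.6022, -0.1133, 0.0718]
orientation: [-2.296, -2.14, 0.002]
wrist_force: [-1.2, 0.0, 0.4]
grip_width: 0.5
finger_force: 0.0
```

Request:
{"op": "arm_command", "data": {"increments": [[0.4,0,0,0,0],[0.25,0,0,0,0],[0.1,0,0,0,0],[0,0,0,0,0],[0,0,0,0,0]]}}

```text
time_s: 37.83
eef_pos: [0.6032, -0.1139, 0.075]
orientation: [2.298, 2.141, 0.0]
wrist_force: [-3.5, -0.3, 4.4]
grip_width: 0.143
finger_force: 60.1
```

Run:
```python
from h import *
stt()
```

```text
t 37.83 p [ 603.2 -113.9   75. ] yaw 86.0 F [-3.5 -0.3  4.4] T [0.12 0.71 0.04] g 0.143 ff 60.1
```

Request:
{"op": "arm_command", "data": {"increments": [[0,0,0,0,-5],[0,0,0,0,-10],[0,0,0,0,-15],[0,0,0,0,-20],[0,0,0,0,-24]]}}

```text
time_s: 38.25
eef_pos: [0.6031, -0.1138, 0.075]
orientation: [1.798, 2.576, 0.0]
wrist_force: [-4.5, 1.4, 4.8]
grip_width: 0.148
finger_force: 60.1
```

```bash
python3 -c "
from h import *
stt()"
```

```text
t 38.25 p [ 603.1 -113.8   75. ] yaw 110.2 F [-4.5  1.4  4.8] T [ 0.2   0.72 -0.11] g 0.148 ff 60.1
```

Request:
{"op": "arm_command", "data": {"increments": [[0,0,0,0,-4],[0,0,0,0,-8],[0,0,0,0,-12],[0,0,0,0,-12],[0,0,0,0,-12]]}}

```text
time_s: 38.67
eef_pos: [0.6031, -0.1138, 0.075]
orientation: [1.524, 2.747, 0.0]
wrist_force: [-4.3, 0.7, 5.5]
grip_width: 0.15
finger_force: 60.2
```

```bash
python3 -c "
from h import *
stt()"
```

```text
t 38.67 p [ 603.1 -113.8   75. ] yaw 122.0 F [-4.3  0.7  5.5] T [ 0.23  0.72 -0.01] g 0.15 ff 60.2
```

Request:
{"op": "arm_command", "data": {"increments": [[0,0,0,0,-4],[0,0,0,0,-8],[0,0,0,0,-12],[0,0,0,0,-12],[0,0,0,0,-12]]}}

```text
time_s: 39.08
eef_pos: [0.603, -0.1138, 0.075]
orientation: [1.229, 2.891, -0.0]
wrist_force: [-3.8, 0.6, 5.3]
grip_width: 0.149
finger_force: 60.2
```

```bash
python3 -c "
from h import *
stt()"
```

```text
t 39.08 p [ 603.  -113.8   75. ] yaw 133.9 F [-3.8  0.6  5.3] T [0.27 0.81 0.03] g 0.149 ff 60.2
```

Request:
{"op": "arm_command", "data": {"increments": [[0,0,0,0,-4],[0,0,0,0,-8],[0,0,0,0,-12],[0,0,0,0,-12],[0,0,0,0,-12]]}}

```text
time_s: 39.5
eef_pos: [0.603, -0.1138, 0.075]
orientation: [0.92, 3.004, -0.0]
wrist_force: [-4.4, 1.5, 4.9]
grip_width: 0.148
finger_force: 60.2
```

```bash
python3 -c "
from h import *
stt()"
```

```text
t 39.5 p [ 603.  -113.8   75. ] yaw 145.9 F [-4.4  1.5  4.9] T [0.24 0.83 0.03] g 0.148 ff 60.2
```

Request:
{"op": "arm_command", "data": {"increments": [[0,0,0,0,-4],[0,0,0,0,-8],[0,0,0,0,-12],[0,0,0,0,-12],[0,0,0,0,-12]]}}

```text
time_s: 39.92
eef_pos: [0.603, -0.1138, 0.075]
orientation: [0.601, 3.084, -0.0]
wrist_force: [-4.3, 0.5, 5.5]
grip_width: 0.142
finger_force: 60.2
```

```bash
python3 -c "
from h import *
stt()"
```

```text
t 39.92 p [ 603.  -113.8   75. ] yaw 157.9 F [-4.3  0.5  5.5] T [ 0.21  0.82 -0.04] g 0.142 ff 60.2
```

Request:
{"op": "arm_command", "data": {"increments": [[0,0,0,0,-4],[0,0,0,0,-8],[0,0,0,0,-12],[0,0,0,0,-12],[0,0,0,0,-12]]}}

```text
time_s: 40.33
eef_pos: [0.603, -0.1138, 0.075]
orientation: [-0.275, -3.13, 0.0]
wrist_force: [-3.7, 1.2, 6.0]
grip_width: 0.146
finger_force: 60.2
```

```bash
python3 -c "
from h import *
stt();print(get_state()['joint_efforts'].round(2))"
```

```text
t 40.33 p [ 603.  -113.8   75. ] yaw 170.0 F [-3.7  1.2  6. ] T [0.3  0.89 0.03] g 0.146 ff 60.2
[ 1.500e-01 -4.898e+01  2.533e+01 -1.970e+00  7.000e-02  1.000e-02]
```

Request:
{"op": "arm_command", "data": {"increments": [[0,0,0,0,-4],[0,0,0,0,-8],[0,0,0,0,-12],[0,0,0,0,-12],[0,0,0,0,-12]]}}

```text
time_s: 40.75
eef_pos: [0.6029, -0.1138, 0.075]
orientation: [0.054, -3.141, 0.0]
wrist_force: [-3.8, 0.7, 5.5]
grip_width: 0.145
finger_force: 60.3
```

```bash
python3 -c "
from h import *
stt()"
```

```text
t 40.75 p [ 602.9 -113.8   75. ] yaw -178.0 F [-3.8  0.7  5.5] T [0.26 0.9  0.02] g 0.145 ff 60.3
```

Request:
{"op": "arm_command", "data": {"increments": [[0,0,0,0,-4],[0,0,0,0,-8],[0,0,0,0,-12],[0,0,0,0,-12],[0,0,0,0,-12]]}}

```text
time_s: 41.17
eef_pos: [0.6029, -0.1139, 0.075]
orientation: [0.381, -3.118, 0.0]
wrist_force: [-3.8, 0.5, 6.4]
grip_width: 0.146
finger_force: 60.3
```

```bash
python3 -c "
from h import *
stt();print(get_state()['joint_efforts'].round(2))
snap('top','k1',(318,205,398,285),5)"
```

```text
t 41.17 p [ 602.9 -113.9   75. ] yaw -166.1 F [-3.8  0.5  6.4] T [0.24 0.98 0.08] g 0.146 ff 60.3
[ 1.900e-01 -4.896e+01  2.534e+01 -2.030e+00  1.200e-01  2.000e-02]
```

View pics/k1.png

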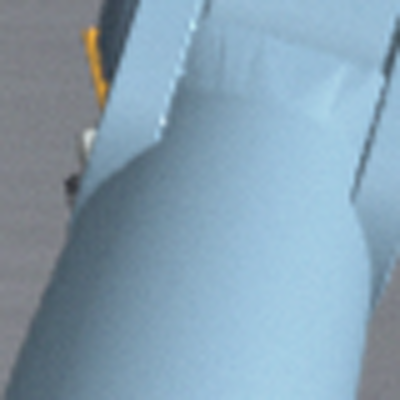

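The arm hides the knob there, so I go on by feel.

Request:
{"op": "arm_command", "data": {"increments": [[0,0,0,0,-4],[0,0,0,0,-8],[0,0,0,0,-12],[0,0,0,0,-12],[0,0,0,0,-12]]}}

```text
time_s: 41.63
eef_pos: [0.6046, -0.1136, 0.0754]
orientation: [-0.698, 3.06, 0.0]
wrist_force: [-1.4, 2.2, 5.5]
grip_width: 0.142
finger_force: 110.2
```

```bash
python3 -c "
from h import *
stt()"
```

```text
t 41.63 p [ 604.6 -113.6   75.4] yaw -154.3 F [-1.4  2.2  5.5] T [ 0.65  0.07 -1.47] g 0.142 ff 110.2
```

Request:
{"op": "arm_command", "data": {"increments": [[0,0,0,0,-4],[0,0,0,0,-8],[0,0,0,0,-12],[0,0,0,0,-12],[0,0,0,0,-12]]}}

```text
time_s: 42.05
eef_pos: [0.6046, -0.1136, 0.0756]
orientation: [-1.001, 2.973, 0.001]
wrist_force: [-0.6, 6.2, 6.8]
grip_width: 0.15
finger_force: 189.9
```

```bash
python3 -c "
from h import *
stt();print(get_state()['joint_efforts'].round(2),get_state()['joints'].round(2))"
```

```text
t 42.05 p [ 604.6 -113.6   75.6] yaw -142.8 F [-0.6  6.2  6.8] T [ 1.03  0.09 -4.44] g 0.15 ff 189.9
[  1.49 -47.56  23.58  -1.03  -1.4   -4.45] [-0.29  0.54 -0.08  0.95  0.   -0.94]
```

Request:
{"op": "arm_command", "data": {"increments": [[0,0,0,0,4],[0,0,0,0,8],[0,0,0,0,12],[0,0,0,0,12],[0,0,0,0,12]]}}

```text
time_s: 42.47
eef_pos: [0.6046, -0.1136, 0.0754]
orientation: [-0.697, 3.06, 0.0]
wrist_force: [-1.2, 3.2, 5.4]
grip_width: 0.143
finger_force: 110.5
```

```bash
python3 -c "
from h import *
stt()"
```

```text
t 42.47 p [ 604.6 -113.6   75.4] yaw -154.3 F [-1.2  3.2  5.4] T [ 0.6   0.09 -1.55] g 0.143 ff 110.5
```

Request:
{"op": "arm_command", "data": {"increments": [[0,0,0,0,1],[0,0,0,0,2],[0,0,0,0,3],[0,0,0,0,3],[0,0,0,0,3]]}}

```text
time_s: 42.88
eef_pos: [0.6046, -0.1137, 0.0754]
orientation: [-0.62, 3.077, -0.0]
wrist_force: [-1.7, 2.7, 5.4]
grip_width: 0.147
finger_force: 93.7
```

```bash
python3 -c "
from h import *
stt()"
```

```text
t 42.88 p [ 604.6 -113.7   75.4] yaw -157.2 F [-1.7  2.7  5.4] T [ 0.6   0.09 -0.84] g 0.147 ff 93.7
```

Request:
{"op": "arm_command", "data": {"increments": [[0,0,0,0,3.4],[0,0,0,0,9],[0,0,0,0,15],[0,0,0,0,21],[0,0,0,0,27]]}}

```text
time_s: 43.3
eef_pos: [0.6029, -0.1141, 0.0752]
orientation: [-0.12, -3.139, 0.002]
wrist_force: [-4.2, 0.1, 8.3]
grip_width: 0.147
finger_force: 60.2
```

Request:
{"op": "arm_command", "data": {"increments": [[0,0,0,0,5],[0,0,0,0,10],[0,0,0,0,15],[0,0,0,0,20],[0,0,0,0,25]]}}

```text
time_s: 43.72
eef_pos: [0.6028, -0.114, 0.0752]
orientation: [-0.795, -3.039, 0.002]
wrist_force: [-5.5, 1.2, 7.7]
grip_width: 0.144
finger_force: 60.2
```

Request:
{"op": "arm_command", "data": {"increments": [[0,0,0,0,6],[0,0,0,0,12],[0,0,0,0,18],[0,0,0,0,23.4],[0,0,0,0,23.4]]}}

```text
time_s: 44.13
eef_pos: [0.6028, -0.1139, 0.0752]
orientation: [1.394, 2.815, -0.001]
wrist_force: [-4.7, 1.1, 9.0]
grip_width: 0.147
finger_force: 60.2
```

```bash
python3 -c "
from h import *
stt()"
```

```text
t 44.13 p [ 602.8 -113.9   75.2] yaw 127.3 F [-4.7  1.1  9. ] T [ 0.2   1.16 -0.11] g 0.147 ff 60.2
```

Request:
{"op": "arm_command", "data": {"increments": [[0.15,0,0,0,0],[0.3,0,0,0,0],[0.5,0,0,0,0],[0.5,0,0,0,0],[0.5,0,0,-0.005,0]]}}

```text
time_s: 44.55
eef_pos: [0.6028, -0.1138, 0.0781]
orientation: [-1.388, -2.817, 0.001]
wrist_force: [-0.1, -0.8, -0.6]
grip_width: 0.5
finger_force: 0.0
```

Request:
{"op": "arm_command", "data": {"increments": [[0.5,0,0,-0.02,0],[0.5,0,0,-0.05,0],[0.5,0,0,-0.09,0],[0.5,0,0,-0.13,0],[0.5,0.03,0,-0.15,0]]}}

```text
time_s: 44.97
eef_pos: [0.5896, -0.0938, 0.2344]
orientation: [1.389, 2.806, 0.001]
wrist_force: [2.1, -0.7, 1.1]
grip_width: 0.499
finger_force: 0.0
```

Request:
{"op": "arm_command", "data": {"increments": [[0.5,0.02,-0.025,0,0],[0.5,0.04,-0.055,0,0],[0.5,0.06,-0.085,0,0],[0.5,0.08,-0.115,0,0],[0.5,0.1,-0.14,0,0]]}}

```text
time_s: 45.38
eef_pos: [0.4112, -0.0963, 0.2293]
orientation: [1.388, 2.818, -0.001]
wrist_force: [0.2, -0.7, -0.3]
grip_width: 0.5
finger_force: 0.0
```

Run:
```python
from h import *
stt();plates()
a=snap('top');b=snap('scene')
x=cv2.resize(a[225:265,338:378,::-1],(400,400),interpolation=2);x=np.clip(x.astype(float)*2.2,0,255).astype(np.uint8)
y=cv2.resize(b[190:240,270:320,::-1],(400,400),interpolation=2)
z=cv2.resize(a[205:305,140:340,::-1],(800,400)[:2],interpolation=2)[:200] if 0 else None
cv2.imwrite('pics/k2.png',np.hstack([x,y]))
```

```text
t 45.38 p [411.2 -96.3 229.3] yaw 127.5 F [ 0.2 -0.7 -0.3] T [-0.03 -0.01 -0.01] g 0.5 ff 0.0
[ 0.4691 -0.3305] 111.3 36.8 5.9 [446. 306.]
[0.5435 0.1844] 48.5 41.1 -3.4 [233. 270.]
[ 0.5909 -0.2971] 111.6 36.9 11.3 [432. 255.]
[0.6198 0.1894] 44.6 44.2 2.3 [232. 239.]
[ 0.6103 -0.118 ] 93.9 93.5 -76.0 [358. 245.]
[ 0.7814 -0.0009] 64.7 59.4 -31.4 [309. 177.]
```

View pics/k2.png

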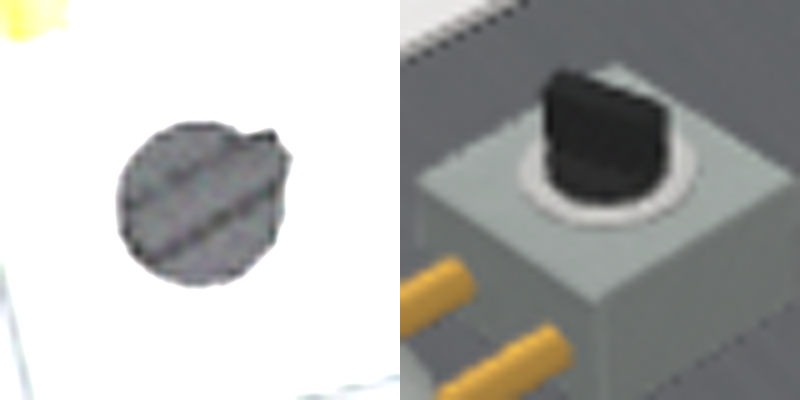

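Run:
```python
from h import *
yw=lambda p:np.degrees(np.arctan2(*(p[0]-p[1])[[1,0]]))%180
print("now top lines",yw(ray("top",[(353,250.8),(366.2,243.5)],.09)),yw(ray("top",[(351.5,245),(362,239.5)],.09)))
print("now scene edge",yw(ray("scene",[(288.75,200),(303.1,203.75)],.09)))
def darkline(im,n,lo,hi):
    g=cv2.GaussianBlur(im.max(2).astype(float),(0,0),.6)
    return g
a=cv2.imread("pics/top0.png");g=a.max(2).astype(int)
print(g[236:254,349:369])
b=camera("top").max(2).astype(int);print(b[234:256,348:370])
s=cv2.imread("pics/scene0.png")[190:240,270:320];
s2=camera("scene")[190:240,270:320,::-1]
f=lambda q:np.clip(cv2.resize(q,(400,400),interpolation=2).astype(float)*2,0,255).astype(np.uint8)
cv2.imwrite("pics/k3.png",np.hstack([f(s),f(s2)]))
```

```text
now top lines 120.11083255496641 118.83801669831875
now scene edge 126.39269662501167
[[238 245 246 245 234 231 226 192 181 183 184 221 229 242 244 244 243 233
  224 221]
 [244 245 246 236 167 141  86  61  62  59  64  95 133 217 235 243 244 241
  234 222]
 [245 245 237 170  87  58  63  60  63  56  52  60  61  93 170 225 242 244
  244 229]
 [245 235 167  86  60  56  60  60  58  61  63  60  59  60  62 130 228 241
  241 239]
 [232 158  78  56  57  60  59  57  54  55  58  59  58  57  59  59 184 238
  243 245]
 [141  60  55  51  48  56  52  51  47  53  50  55  53  51  47  57 130 211
  226 242]
 [100  57  56  52  62  54  55  56  58  55  55  56  54  52  56  53  56  54
  123 234]
 [ 80  60  62  60  61  59  57  63  58  59  60  57  55  55  50  55  51  54
   59 230]
 [ 78  60  62  60  64  65  63  67  63  62  62  59  62  60  56  60  57  57
   62 230]
 [ 78  55  57  59  58  58  65  61  57  59  63  65  62  63  62  61  58  63
   60 230]
 [ 85  38  39  34  43  43  41  46  48  50  51  49  53  60  57  59  60  64
   77 230]
 [117  42  41  42  40  38  39  37  37  31  40  33  36  39  39  39  36  43
  164
[... 1863 characters left out ...]
1  59  57  62  63  58  59  62
  212 243 245 243]
 [246 218 101  48  56  58  49  44  45  51  56  62  60  64  58  62  58 100
  233 245 245 243]
 [246 245 153  51  45  55  41  53  57  62  63  65  61  64  64  63 101 189
  241 246 246 239]
 [246 246 215 145  69  56  61  63  62  62  61  64  62  61  62 100 192 240
  244 245 245 232]
 [246 245 244 230 157  91  66  61  61  64  60  61  63  59 102 191 240 245
  244 244 238 228]
 [239 245 245 245 230 193 145 111  86  79  77 105 103 157 200 242 246 246
  244 240 227 225]
 [219 238 243 245 245 245 232 212 186 180 181 201 201 241 246 246 244 245
  242 230 222 224]
 [218 219 238 244 245 245 245 246 247 246 246 246 245 244 246 247 243 239
  231 226 224 225]]
```

View pics/k3.png

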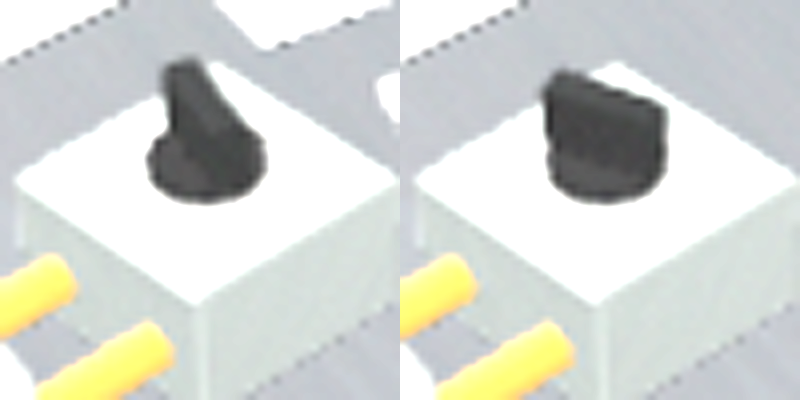

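The lines on the knob put the bar at yaw ≈120.5°, while the tool let go at 127.3°. That doesn't quite agree, so I'll go back to the end stop and read the bar angle there in a picture before counting.

```bash
python3 -c "
from h import *
go(.6032,-.1139,.14,120.5)"
```

```text
shift mm [-128.9  139.3   90.1] turn 7.0 yaw now 127.5
```

Request:
{"op": "arm_command", "data": {"increments": [[0.4,-0.026,0.028,0,2],[0.4,-0.052,0.056,0,4],[0.4,-0.078,0.084,0,6],[0.4,-0.104,0.112,0,7],[0.4,-0.129,0.139,0,7]]}}

```text
time_s: 46.05
eef_pos: [0.6056, -0.1137, 0.2285]
orientation: [1.556, 2.727, 0.001]
wrist_force: [0.1, -1.2, 0.7]
grip_width: 0.4
finger_force: 0.0
```

Request:
{"op": "arm_command", "data": {"increments": [[0.4,0,0,0.03,0],[0.4,0,0,0.06,0],[0.4,0,0,0.09,0],[0.4,0,0,0.09,0],[0.4,0,0,0.09,0]]}}

```text
time_s: 46.47
eef_pos: [0.6013, -0.1131, 0.1371]
orientation: [-1.555, -2.725, 0.002]
wrist_force: [-0.5, -0.2, -0.5]
grip_width: 0.399
finger_force: 0.0
```

```bash
python3 -c "
from h import *
stt();go(.6032,-.1139,.075,120.5)"
```

```text
t 46.47 p [ 601.3 -113.1  137.1] yaw 120.6 F [-0.5 -0.2 -0.5] T [ 0.02 -0.01 -0.02] g 0.399 ff 0.0
shift mm [-1.8  1.4 62.1] turn 0.1 yaw now 120.6
```

Request:
{"op": "arm_command", "data": {"increments": [[0.4,0,0,0.02,0],[0.4,0,0,0.04,0],[0.4,0,0,0.055,0],[0.4,0,0,0.062,0],[0.4,0,0,0.062,0]]}}

```text
time_s: 46.88
eef_pos: [0.6025, -0.1138, 0.0775]
orientation: [1.557, 2.728, 0.0]
wrist_force: [-0.5, 0.7, 0.1]
grip_width: 0.401
finger_force: 0.0
```

Request:
{"op": "arm_command", "data": {"increments": [[0.2,0,0,0,0],[0.1,0,0,0,0],[0,0,0,0,0],[0,0,0,0,0],[0,0,0,0,0]]}}

```text
time_s: 47.3
eef_pos: [0.6032, -0.1143, 0.0794]
orientation: [1.556, 2.725, 0.001]
wrist_force: [-1.5, -0.7, 6.7]
grip_width: 0.139
finger_force: 61.4
```

```bash
python3 -c "
from h import *
stt()"
```

```text
t 47.3 p [ 603.2 -114.3   79.4] yaw 120.6 F [-1.5 -0.7  6.7] T [-0.03  0.36  0.09] g 0.139 ff 61.4
```

Request:
{"op": "arm_command", "data": {"increments": [[0,0,0,0,-7],[0,0,0,0,-14],[0,0,0,0,-21],[0,0,0,0,-28],[0,0,0,0,-35]]}}

```text
time_s: 47.72
eef_pos: [0.6034, -0.1141, 0.0794]
orientation: [0.656, 3.068, -0.0]
wrist_force: [-1.5, 0.2, 6.3]
grip_width: 0.143
finger_force: 61.4
```

Request:
{"op": "arm_command", "data": {"increments": [[0,0,0,0,-7],[0,0,0,0,-14],[0,0,0,0,-21],[0,0,0,0,-28],[0,0,0,0,-31]]}}

```text
time_s: 48.13
eef_pos: [0.6034, -0.1139, 0.0794]
orientation: [-0.188, 3.132, -0.001]
wrist_force: [-0.5, 0.5, 6.2]
grip_width: 0.143
finger_force: 61.4
```

```bash
python3 -c "
from h import *
stt()"
```

```text
t 48.13 p [ 603.4 -113.9   79.4] yaw -173.1 F [-0.5  0.5  6.2] T [0.22 0.26 0.05] g 0.143 ff 61.4
```

Request:
{"op": "arm_command", "data": {"increments": [[0,0,0,0,-2],[0,0,0,0,-4],[0,0,0,0,-6],[0,0,0,0,-6],[0,0,0,0,-6]]}}

```text
time_s: 48.55
eef_pos: [0.6034, -0.1138, 0.0794]
orientation: [-0.344, 3.119, -0.002]
wrist_force: [-1.0, 0.8, 6.4]
grip_width: 0.141
finger_force: 61.4
```

```bash
python3 -c "
from h import *
stt()"
```

```text
t 48.55 p [ 603.4 -113.8   79.4] yaw -167.4 F [-1.   0.8  6.4] T [0.22 0.25 0.07] g 0.141 ff 61.4
```

Request:
{"op": "arm_command", "data": {"increments": [[0,0,0,0,-2],[0,0,0,0,-4],[0,0,0,0,-6],[0,0,0,0,-6],[0,0,0,0,-6]]}}

```text
time_s: 48.97
eef_pos: [0.6033, -0.1139, 0.0794]
orientation: [-0.5, 3.098, -0.001]
wrist_force: [-1.1, 0.5, 5.9]
grip_width: 0.141
finger_force: 65.8
```

```bash
python3 -c "
from h import *
stt()"
```

```text
t 48.97 p [ 603.3 -113.9   79.4] yaw -161.7 F [-1.1  0.5  5.9] T [ 0.38  0.32 -1.4 ] g 0.141 ff 65.8
```

Bar aligned at 120.6° this time, and the end stop is felt at −167.3° (192.7°), so the previous setting was exactly 72° (three clicks). I turn back 72° from the stop.

Request:
{"op": "arm_command", "data": {"increments": [[0,0,0,0,5.6],[0,0,0,0,11],[0,0,0,0,17],[0,0,0,0,23],[0,0,0,0,29]]}}

```text
time_s: 49.38
eef_pos: [0.6034, -0.114, 0.0794]
orientation: [0.293, 3.124, -0.001]
wrist_force: [-1.1, -0.2, 5.6]
grip_width: 0.145
finger_force: 61.5
```

Request:
{"op": "arm_command", "data": {"increments": [[0,0,0,0,5],[0,0,0,0,10],[0,0,0,0,15],[0,0,0,0,20],[0,0,0,0,25]]}}

```text
time_s: 49.8
eef_pos: [0.6034, -0.1142, 0.0794]
orientation: [0.961, 2.987, -0.0]
wrist_force: [-0.6, -0.7, 5.2]
grip_width: 0.135
finger_force: 61.6
```

Request:
{"op": "arm_command", "data": {"increments": [[0,0,0,0,6],[0,0,0,0,12],[0,0,0,0,18],[0,0,0,0,23.6],[0,0,0,0,23.6]]}}

```text
time_s: 50.22
eef_pos: [0.6032, -0.1143, 0.0794]
orientation: [1.551, 2.728, 0.001]
wrist_force: [-1.9, -1.3, 6.0]
grip_width: 0.147
finger_force: 61.4
```

```bash
python3 -c "
from h import *
stt()"
```

```text
t 50.22 p [ 603.2 -114.3   79.4] yaw 120.8 F [-1.9 -1.3  6. ] T [-0.03  0.38  0.08] g 0.147 ff 61.4
```

Request:
{"op": "arm_command", "data": {"increments": [[0.15,0,0,0,0],[0.3,0,0,0,0],[0.5,0,0,0,0],[0.5,0,0,0,0],[0.5,0,0,-0.005,0]]}}

```text
time_s: 50.63
eef_pos: [0.6011, -0.1134, 0.0812]
orientation: [-1.547, -2.732, 0.001]
wrist_force: [-0.8, -0.8, -0.2]
grip_width: 0.501
finger_force: 0.0
```

Request:
{"op": "arm_command", "data": {"increments": [[0.5,0,0,-0.02,0],[0.5,0,0,-0.05,0],[0.5,0,0,-0.09,0],[0.5,0,0,-0.13,0],[0.5,0.03,0,-0.15,0]]}}

```text
time_s: 51.05
eef_pos: [0.5903, -0.0917, 0.2372]
orientation: [1.549, 2.722, 0.001]
wrist_force: [1.8, 0.0, 0.6]
grip_width: 0.504
finger_force: 0.0
```

Request:
{"op": "arm_command", "data": {"increments": [[0.5,0.02,-0.025,0,0],[0.5,0.04,-0.055,0,0],[0.5,0.06,-0.085,0,0],[0.5,0.08,-0.115,0,0],[0.5,0.1,-0.14,0,0]]}}

```text
time_s: 51.47
eef_pos: [0.4127, -0.074, 0.2322]
orientation: [-1.548, -2.734, 0.001]
wrist_force: [0.9, -0.4, -0.1]
grip_width: 0.501
finger_force: 0.0
```

Run:
```python
from h import *
stt();plates()
a=snap('top');b=snap('scene')
x=cv2.resize(a[225:265,338:378,::-1],(400,400),interpolation=2);x=np.clip(x.astype(float)*2.2,0,255).astype(np.uint8)
y=cv2.resize(b[215:315,320:420,::-1],(400,400),interpolation=2)
cv2.imwrite('pics/k4.png',np.hstack([x,y]))
```

```text
t 51.47 p [412.7 -74.  232.2] yaw 121.0 F [ 0.9 -0.4 -0.1] T [-0.03 -0.02 -0.02] g 0.501 ff 0.0
[ 0.4692 -0.3305] 111.5 36.8 5.9 [446. 306.]
[0.5436 0.1846] 48.5 41.3 -3.4 [233. 270.]
[ 0.5909 -0.2971] 111.6 36.9 11.3 [432. 255.]
[0.6198 0.1894] 44.6 44.2 2.3 [232. 239.]
[ 0.6103 -0.118 ] 93.8 93.6 -75.9 [358. 245.]
[ 0.7805 -0.0025] 64.3 56.0 -31.9 [310. 177.]
```

View pics/k4.png

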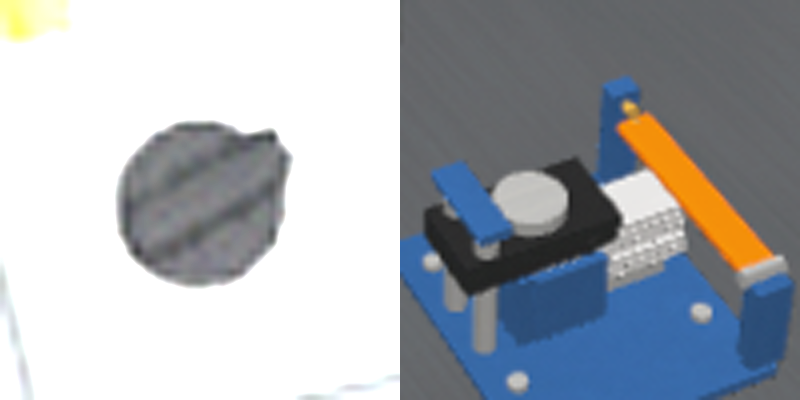

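The bar again rests at the same angle (≈120.5°), three clicks from the stop. The strap is still shut, the plates are flush and the spares are flat, so I'm handing it in.

```bash
python3 -c "
from cell import sign_off
print(sign_off())"
```

```text
the job is handed in; nothing more can be done
None
```

Job handed in at about 51 s: I added three plates to the two already in the gap, and the fifth dragged in at about 7 N, reached the back stop and lifted the jaw; the strap is shut and holding, the knob is three clicks clockwise from its end stop (I found the stop twice to check), and the two spare plates lie flat on the bench.

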